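Change over the hand-rub bottles on the hook rail

ROBOT

A 6-joint arm with a two-finger parallel gripper is mounted at the origin on the work surface. World frame = base frame: x ahead of the robot, y to its left, z up, the work surface at z = 0. Lengths are in mm, angles in rad, forces in N, time in s.
With the tool pointing down it reaches from about 275 to 750 mm from the base axis. Payload 10.2 kg.
Tool frame: the origin (TCP) lies midway between the tips of the shut fingers; the grasp point (between the pads) lies 19 mm behind it; y points along the fingers, x is the direction in which the jaws open and shut, and the axes are right-handed (so a half turn about y gives the same grasp; the last joint's range is limited). The gripper opens to 88 mm and grips with 3 to 60 N. Pads are 18 mm wide; open, the fingers measure 123 mm over their backs; the gripper's body (75 mm by 187 mm) begins 45 mm behind the grasp point.
Start: joints at [-1.565, 0.313, 1.498, -0, 1.331, -0.223], TCP at [119.061, -511.327, 238.72] pointing down, gripper open.
Joint ranges: [-2.94, 2.94], [-0.97, 2.17], [0.19, 2.56], [-1.23, 4.37], [0.02, 3.11], [-2.88, 2.88]. Speed limits (rad/s): [2.39, 2.39, 3.01, 3.14, 3.14, 3.14].

INTERFACE

Orientations are given as [roll, pitch, yaw] about the fixed x, y, z axes, in that order (R = Rz(yaw) Ry(pitch) Rx(roll)).
In Python, from station import robot, imaging gives the robot as it stands.
- The arm moves only by the tool arm_command, never from a script. Its argument "motion" is a list that holds one entry, the list of rows, each a list of 5 numbers: the finger opening in cm, from 0 to 8.81, then the shift along the tool's x, y, z in cm, then the turn about the tool's y in rad. A call has 1 to 20 rows; each row shifts and turns the pose as measured when the row begins, along the tool's axes as they then stand; what a row does not reach is not made up. A row lasts 1/8 s, in which the tool goes at most 62.5 mm and 10.7 degrees, less where a joint would pass 70% of its speed; a pose out of reach is approached as far as the arm can. A call with a gripper value outside its range is refused whole. The fingers move at their own pace and stop on an object; "newtons" is the grip in N (left out, the last holds). Time passes only in rows, so rows that do not move let the fingers close. It gives the time, the measured TCP pose, the force and the opening at its end, in the units of the state.
- robot.get_obs(): the state, without advancing time (a new reading comes with each control period).
- imaging.capture(name): name is "scene" or "side" or "wrist"; returns (picture, depth): 400x640x3 uint8, red, green, blue; 400x640 float32, mm along the optical axis (not along the pixel's ray), 0 where there is no reading.
- imaging.camera_model(name): a dict with "fx", "fy", "cx", "cy" (pixels), "world_from_camera" (4x4, takes a point from camera to world coordinates); the wrist camera has in their place "T_tool_cam" (4x4, takes a point from camera to tool coordinates, whose origin is the TCP and whose axes are the tool frame's). Camera axes: x right, y up, looking along -z (the intrinsics and any distortion apply to the point x, -y, -z); pixel columns grow to the right and rows downward; lengths in mm; the calibration is good to about 2 mm. A picture is of the moment at which its call begins: read the wrist's pose just before it. camera_model takes no time and is no camera call.
- robot.finish_job(): hands the job in, once; it reports no verdict.
The state is a dict: "clock": time; "qpos": joint angles; "qvel": joint speeds; "joint_torque": joint torques, N m; "tool_pos": TCP position; "tcp_rot": TCP orientation; "ft_force": force on the tool from outside, world axes, zero at the start; "torque": the same for the moment, N m; "opening": finger opening in mm.
Only numpy, scipy, OpenCV 4.12 (cv2) and the standard library are available. Lean on these libraries where they do the work, as an engineer would, in place of code of your own. Each camera call takes 0.05 s, during which the arm holds its last target. There are 200 camera calls.

TASK

Change over the hand-rub bottles at this swab station: lift the lid off the tub and lay it aside, take down the used bottle or bottles now hanging on the hook rail and put them in the tub, hang every fresh bottle from the mat by its loop on a hook of its own, and finish with the lid fully home on the tub again. The bottles are thin, so grip them gently, and leave the phone, the plain wash bottle, the pen pot and the tape where they are.

Things in the scene. Friction and masses are not known exactly. Their poses are not given: they have to be found in the camera images.
- fresh1: Fresh bottle on the mat. Body 54 mm across, 50 high, weighted foot; cap 34 across, up to 67; on it a stiff upright loop in the bottle's y-z plane, 67 to 107 mm up, 44 wide (y), 8 thick (x); opening 28 wide, 67 to 97 mm up, threaded along x from either side. 0.1 kg. Grip the loop's outer edges from above. Thin: ruined by a grip above 40 N per finger. Origin: centre of underside, z up.
- fresh2: Fresh hand-rub bottle, same shape as fresh1; ruined by a grip above 40 N per finger; origin at the centre of its underside, z up; absent in some runs. Stands on the mat at the start; the three or four fresh ones stand in two rows of two.
- fresh3: Fresh hand-rub bottle, same shape as fresh1; ruined by a grip above 40 N per finger; origin at the centre of its underside, z up; absent in some runs. Stands on the mat at the start; the three or four fresh ones stand in two rows of two.
- fresh4: Fresh hand-rub bottle, same shape as fresh1; ruined by a grip above 40 N per finger; origin at the centre of its underside, z up; absent in some runs. Stands on the mat at the start; the three or four fresh ones stand in two rows of two.
- used1: Used hand-rub bottle, same shape as fresh1; ruined by a grip above 40 N per finger; origin at the centre of its underside, z up; absent in some runs. Hangs at the start on hook1; one or two used ones are present, and every bottle hanging at the start is a used one.
- used2: Used hand-rub bottle, same shape as fresh1; ruined by a grip above 40 N per finger; origin at the centre of its underside, z up; absent in some runs. Hangs at the start on hook2; one or two used ones are present, and every bottle hanging at the start is a used one.
- used3: Used hand-rub bottle, same shape as fresh1; ruined by a grip above 40 N per finger; origin at the centre of its underside, z up; absent in some runs. Hangs at the start on hook3; one or two used ones are present, and every bottle hanging at the start is a used one.
- used4: Used hand-rub bottle, same shape as fresh1; ruined by a grip above 40 N per finger; origin at the centre of its underside, z up; absent in some runs. Hangs at the start on hook4; one or two used ones are present, and every bottle hanging at the start is a used one.
- rack: Fixed steel hook rail: a bar 420 mm long along its y, 20 mm thick, at 208 to 232 mm height, on two posts at y = -195 and +195 mm. Origin on the table under the bar's front face; four hooks stick out of that face towards its -x (the robot), 90 mm apart. Nothing stands higher than 236 mm.
- hook1 (a point): hook 1 (hook1 at the rail's -y end, hook4 at +y): level rod 8 mm thick, 55 mm long along the rack's -x, with an upturned tip 62 to 66 mm from the bar's face, 12 mm higher than the rod's upper side. The point: on the rod's upper side, 30 mm from the face, 224 mm above the table; a hanging loop's top bar rests here, the bottle's origin 97 mm below. Axes as the rack.
- hook2 (a point): hook 2 (hook1 at the rail's -y end, hook4 at +y): level rod 8 mm thick, 55 mm long along the rack's -x, with an upturned tip 62 to 66 mm from the bar's face, 12 mm higher than the rod's upper side. The point: on the rod's upper side, 30 mm from the face, 224 mm above the table; a hanging loop's top bar rests here, the bottle's origin 97 mm below. Axes as the rack.
- hook3 (a point): hook 3 (hook1 at the rail's -y end, hook4 at +y): level rod 8 mm thick, 55 mm long along the rack's -x, with an upturned tip 62 to 66 mm from the bar's face, 12 mm higher than the rod's upper side. The point: on the rod's upper side, 30 mm from the face, 224 mm above the table; a hanging loop's top bar rests here, the bottle's origin 97 mm below. Axes as the rack.
- hook4 (a point): hook 4 (hook1 at the rail's -y end, hook4 at +y): level rod 8 mm thick, 55 mm long along the rack's -x, with an upturned tip 62 to 66 mm from the bar's face, 12 mm higher than the rod's upper side. The point: on the rod's upper side, 30 mm from the face, 224 mm above the table; a hanging loop's top bar rests here, the bottle's origin 97 mm below. Axes as the rack.
- tub: Fixed white open-topped tub, 130 mm (x) by 240 mm (y) outside, 130 mm high, walls and floor 5 mm. Origin: centre of the underside. Room for two bottles standing side by side along y (52 mm either side of the middle). It stands on one side of the table (left or right), the mat on the other.
- tub_rim (a point): centre of the tub's mouth, at rim height (130 mm). Axes as the tub.
- lid: Loose grey lid, on the tub at the start: plate 136 by 246 mm, 6 mm thick, over a locating step 105 by 215 by 8 mm that drops into the tub's mouth (7 mm play each side); on top an upright handle 12 mm thick (x), 80 mm long (y), 36 mm high. 0.25 kg. Origin: centre of the underside of the step; long side along y. Half a turn round is the same.
- lid_seat (a point): centre of the underside of the lid's plate, 8 mm above the lid's origin; coincides with tub_rim when the lid is fully home.
- lid_grip (a point): point in the lid's handle to grip from above, 40 mm above the lid's origin; the fingers close along the lid's x.
- mat: Fixed flat black rubber mat, 170 (x) by 250 mm (y), 2 mm thick, on which the fresh bottles stand. Origin: centre of its underside. The table between mat and tub, around 0.45 m ahead of the robot, is clear, at least 140 mm wide (y) and 260 mm long (x): room for the lid.
- phone: bystander: phone 150 x 72 x 9 mm lying near the foot of the rail
- washbottle: bystander: plain white capped bottle 64 mm across, 150 mm high, without a loop; origin under its centre
- penpot: bystander: white pot of pens, 96 mm across, pens up to 140 mm high; origin under its centre
- taperoll: bystander: roll of tape 90 mm across, 24 mm high, behind the rail

How it is judged (in metres and radians):
On the way, in this order (a step that is already met when the one before it is completed fails the run):
1. the lid has been taken off the tub (horizontal distance between lid_seat and tub_rim above 0.1 m), for 0.2 s.
2. every used bottle is in the tub (x of used1 in the frame of tub between -0.06 and 0.06 m and y of used1 in the frame of tub between -0.115 and 0.115 m and z of used1 in the frame of tub between -0.005 and 0.03 m and linear speed of each of used1, used2, used3, used4 below 0.05 m/s and x of used2 in the frame of tub between -0.06 and 0.06 m and y of used2 in the frame of tub between -0.115 and 0.115 m and z of used2 in the frame of tub between -0.005 and 0.03 m and x of used3 in the frame of tub between -0.06 and 0.06 m and y of used3 in the frame of tub between -0.115 and 0.115 m and z of used3 in the frame of tub between -0.005 and 0.03 m and x of used4 in the frame of tub between -0.06 and 0.06 m and y of used4 in the frame of tub between -0.115 and 0.115 m and z of used4 in the frame of tub between -0.005 and 0.03 m), for 0.2 s.
At the end, for the whole second after the job is handed in: Fresh bottles hang on hooks: tilt under 0.3 rad, under 0.2 m/s, origin within 34 mm level of a hook point and 91 to 103 mm below it, over 70 mm from one another; used ones rest in the tub, origin at most 30 mm above its underside; lid_seat within 12 mm level and 4 mm in height of tub_rim (all of step 2 and ((horizontal distance between fresh1 and hook1 below 0.034 m and z of fresh1 in the frame of hook1 between -0.103 and -0.091 m) or (horizontal distance between fresh1 and hook2 below 0.034 m and z of fresh1 in the frame of hook2 between -0.103 and -0.091 m) or (horizontal distance between fresh1 and hook3 below 0.034 m and z of fresh1 in the frame of hook3 between -0.103 and -0.091 m) or (horizontal distance between fresh1 and hook4 below 0.034 m and z of fresh1 in the frame of hook4 between -0.103 and -0.091 m)) and angle between each of fresh1, fresh2, fresh3, fresh4's own z axis and vertical below 0.3 rad and linear speed of each of fresh1, fresh2, fresh3, fresh4 below 0.2 m/s and ((horizontal distance between fresh2 and hook1 below 0.034 m and z of fresh2 in the frame of hook1 between -0.103 and -0.091 m) or (horizontal distance between fresh2 and hook2 below 0.034 m and z of fresh2 in the frame of hook2 between -0.103 and -0.091 m) or (horizontal distance between fresh2 and hook3 below 0.034 m and z of fresh2 in the frame of hook3 between -0.103 and -0.091 m) or (horizontal distance between fresh2 and hook4 below 0.034 m and z of fresh2 in the frame of hook4 between -0.103 and -0.091 m)) and ((horizontal distance between fresh3 and hook1 below 0.034 m and z of fresh3 in the frame of hook1 between -0.103 and -0.091 m) or (horizontal distance between fresh3 and hook2 below 0.034 m and z of fresh3 in the frame of hook2 between -0.103 and -0.091 m) or (horizontal distance between fresh3 and hook3 below 0.034 m and z of fresh3 in the frame of hook3 between -0.103 and -0.091 m) or (horizontal distance between fresh3 and hook4 below 0.034 m and z of fresh3 in the frame of hook4 between -0.103 and -0.091 m)) and ((horizontal distance between fresh4 and hook1 below 0.034 m and z of fresh4 in the frame of hook1 between -0.103 and -0.091 m) or (horizontal distance between fresh4 and hook2 below 0.034 m and z of fresh4 in the frame of hook2 between -0.103 and -0.091 m) or (horizontal distance between fresh4 and hook3 below 0.034 m and z of fresh4 in the frame of hook3 between -0.103 and -0.091 m) or (horizontal distance between fresh4 and hook4 below 0.034 m and z of fresh4 in the frame of hook4 between -0.103 and -0.091 m)) and horizontal distance between lid_seat and tub_rim below 0.012 m and z of lid_seat in the frame of tub_rim between -0.004 and 0.004 m and horizontal distance between each of fresh2, fresh3, fresh4 and fresh1 above 0.07 m and horizontal distance between each of fresh3, fresh4 and fresh2 above 0.07 m and horizontal distance between fresh4 and fresh3 above 0.07 m); the robot touches nothing.
It fails at once if a bottle is squeezed with more than 40 N per finger (80 N over both) (contact force between any of fresh1, fresh2, fresh3, fresh4, used1, used2, used3, used4 and the fingers above 80 N).
It fails at once if a bystander is moved more than 30 mm (distance of any of phone, washbottle, penpot, taperoll from where it was at the start of the episode above 0.03 m).
Of used1, used2, used3, used4 only 1 to 2 are there at a start; the rules pass over those that are not, and their reading is None.
Of fresh1, fresh2, fresh3, fresh4 only 3 to 4 are there at a start; the rules pass over those that are not, and their reading is None.
At some moment in a run one of fresh1, fresh2, fresh3, fresh4 may be knocked a few centimetres aside while the robot is not near it.
It also fails if it takes over 210 s, if anything falls off the work surface, if the arm or the gripper's body presses on something with over 40 N, if the wrist force passes 120 N, or if a joint passes its speed limit or range.

## Working session

There is one attempt and no reset: what is moved stays moved. The work goes in short steps, Python scripts to look and compute and a tool call to move; the robot and the scene stay as the last step left them, time stands still between calls to the robot, and variables do not carry over. Pictures are saved under pics/ and viewed, about 12 in all and at most 16, crops included, and the job is handed in when it is done.

Besides the shell and the picture viewer there is one more tool, called after ">>>" by a JSON object that holds its "op" and its "data". arm_command: Moves the arm, as the interface text tells. Its arguments: {"type":"object","properties":{"motion":{"type":"array","items":{"type":"array","items":{"type":"array","items":{"type":"number"}}}},"newtons":{"type":"number"}},"required":["motion"]}

```bash
ls; mkdir -p pics
cat > h.py <<'E'
import numpy as np, cv2
from station import robot, imaging
from scipy.spatial.transform import Rotation as R
def toolT(o=None):
    o=o or robot.get_obs(); T=np.eye(4); T[:3,:3]=R.from_euler('xyz',o['tcp_rot']).as_matrix(); T[:3,3]=o['tool_pos']; return T
def snap(n,save=None):
    T=toolT(); im,d=imaging.capture(n); m=imaging.camera_model(n)
    W=T@np.array(m['T_tool_cam']) if n=='wrist' else np.array(m['world_from_camera'])
    if save: cv2.imwrite('pics/'+save,im[:,:,::-1])
    return im,d,m,W
def ray(m,W,u,v):
    r=np.array([(u-m['cx'])/m['fx'],-(v-m['cy'])/m['fy'],-1.]); return W[:3,3],W[:3,:3]@r
def onplane(m,W,u,v,z):
    o,r=ray(m,W,u,v); return o+r*(z-o[2])/r[2]
def cloud(d,m,W):
    v,u=np.mgrid[:d.shape[0],:d.shape[1]]
    p=np.stack([(u-m['cx'])/m['fx']*d,-(v-m['cy'])/m['fy']*d,-d,np.ones_like(d)],-1)
    return (p@W.T)[...,:3]
E
python3 - <<'E'
from h import *
for n in ['scene','side']:
    im,d,m,W=snap(n,n+'0.png'); print(n,{k:(np.round(v,3).tolist() if k!='x' else 0) for k,v in m.items()}, (d>0).mean())
m=imaging.camera_model('wrist');print(m)
o=robot.get_obs();print(o)
E
```

```text
pics
scene {'fx': 443.909, 'fy': 443.909, 'cx': 325.744, 'cy': 195.716, 'world_from_camera': [[0.141, -0.814, 0.564, 1404.867], [0.99, 0.12, -0.074, -86.26], [-0.008, 0.569, 0.823, 1318.571], [0.0, 0.0, 0.0, 1.0]]} 0.995875
side {'fx': 366.381, 'fy': 366.381, 'cx': 330.852, 'cy': 198.082, 'world_from_camera': [[-0.958, 0.145, -0.247, 368.919], [-0.286, -0.449, 0.847, 856.755], [0.012, 0.882, 0.471, 647.258], [0.0, 0.0, 0.0, 1.0]]} 0.9960703125
{'fx': 285.937405647041, 'fy': 285.937405647041, 'cx': 320.3318065818441, 'cy': 199.0050017106476, 'T_tool_cam': array([[ 9.99999506e-01,  8.52121763e-04,  5.12597598e-04,
        -5.22484040e-01],
       [ 2.25541182e-04,  3.07689358e-01, -9.51486841e-01,
        -1.46088328e+02],
       [-9.68503469e-04,  9.51486486e-01,  3.07689013e-01,
         8.00194300e+01],
       [ 0.00000000e+00,  0.00000000e+00,  0.00000000e+00,
         1.00000000e+00]])}
{'clock': 0.1, 'qpos': array([-1.56536400e+00,  3.13351607e-01,  1.49833654e+00, -3.89457943e-05,
        1.33100486e+00, -2.23421669e-01]), 'qvel': array([-1.76309694e-03,  2.61467062e-05, -1.04245076e-03, -1.33197745e-03,
        8.29721974e-04, -1.01445250e-03]), 'joint_torque': array([ 2.61677822e-03, -4.02814507e+01, -2.52648067e+01,  6.96182996e-02,
        3.42777476e-02, -5.77691503e-05]), 'tool_pos': array([ 119.06880733, -511.09660137,  238.24926605]), 'tcp_rot': array([-1.57058941e+00,  1.08138364e-03, -1.34193295e+00]), 'ft_force': array([ 0.23586538, -0.53117808, -0.54430953]), 'torque': array([-0.01898968, -0.04153008, -0.03350787]), 'opening': 88.06673988047916}
```

View pics/scene0.png

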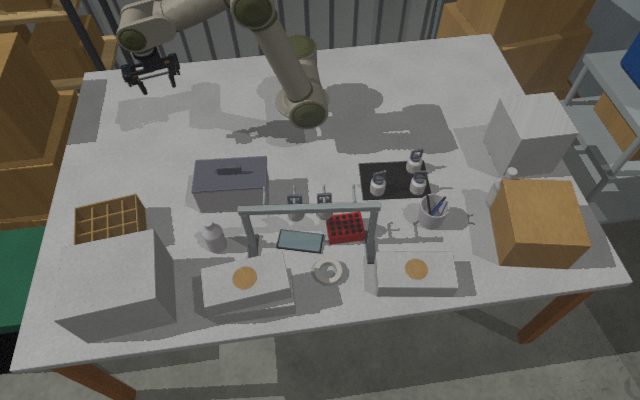

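View pics/side0.png

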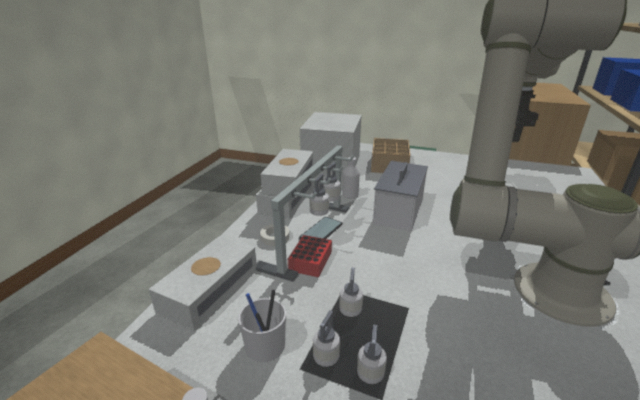

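The scene view shows the tub with its lid at px (232,180), two used bottles on the middle hooks (295,205) and (324,205), three fresh bottles on the mat at (378,185), (418,160) and (420,185), and the rail from 245 to 375. The side view agrees. Next I'll measure from both depth views.

```bash
cat > meas.py <<'E'
from h import *
def rect(p): 
    (c,s,a)=cv2.minAreaRect(p[:,:2].astype(np.float32)); return np.round(c,1),np.round(s,1),round(a,1)
def blobs(P,lo,hi,box,minn=4,gap=12):
    from scipy.cluster.hierarchy import fcluster,linkage
    q=P[(P[...,2]>lo)&(P[...,2]<hi)&(P[...,0]>box[0])&(P[...,0]<box[1])&(P[...,1]>box[2])&(P[...,1]<box[3])]
    if len(q)<minn: return []
    l=fcluster(linkage(q,'single'),gap,'distance')
    return [q[l==i] for i in set(l) if (l==i).sum()>=minn]
if __name__=='__main__':
    for n in ['scene','side']:
        im,d,m,W=snap(n); P=cloud(d,m,W); P[d==0]=np.nan
        print(n)
        for nm,lo,hi,box in [('lidplate',128,141,(250,600,-450,0)),('handle',150,185,(250,600,-450,0)),
            ('bar',226,245,(450,900,-400,400)),('hang caps',188,200,(450,700,-400,400)),('loops hi',90,116,(300,650,50,400)),('cap',60,75,(300,650,50,400))]:
            for q in blobs(P,lo,hi,box):
                if len(q)>8: print(nm,len(q),*rect(q),'z',np.round(np.percentile(q[:,2],[5,50,95]),1))
        hsv=im.max(2); mk=(hsv<45)&(abs(P[...,2]-2)<8)&(P[...,1]>30)&(P[...,0]>280)&(P[...,0]<700)
        print('mat',mk.sum(),*rect(P[mk]))
E
python3 meas.py
```

```text
scene
lidplate 2143 [ 454.3 -287.6] [246.7 142.7] 85.8 z [131.4 135.7 139.7]
handle 164 [ 456.2 -287.4] [80.6 18. ] 82.9 z [152.5 168.1 174.8]
handle 84 [297.7 -32.8] [63.6 17.8] 79.9 z [154.5 172.  183.1]
bar 11 [634.1  98.3] [6.2 7.8] 81.1 z [227.1 232.7 237.1]
bar 55 [641.6 -82.1] [42.  17.8] 87.9 z [227.3 232.8 236.9]
bar 13 [625.6   7.8] [ 6.2 18.3] 82.5 z [226.8 228.4 236.2]
bar 51 [659.6   6.2] [42.  24.2] 83.7 z [227.7 232.7 236.5]
bar 14 [ 617.8 -171.3] [ 5.9 31.5] 80.1 z [226.3 230.7 237.3]
bar 937 [682.3 -43. ] [420.   42.4] 83.0 z [227.1 231.4 235.2]
hang caps 16 [ 676.8 -237.6] [18.8  4.9] 88.3 z [189.2 194.3 199.1]
hang caps 41 [637.1 -81.8] [39.6 24.2] 82.3 z [190.7 194.9 197.4]
hang caps 41 [648.4   6.4] [39.2 24. ] 77.1 z [190.9 194.1 198.2]
loops hi 49 [503.9 217.3] [11.9 42.3] 14.1 z [ 94.8 106.6 111.9]
loops hi 12 [643.8 352.6] [6.3 9.1] 6.9 z [ 90.9 102.9 114.4]
loops hi 10 [622.9 341.1] [ 6.5 39. ] 51.7 z [90.2 91.2 94.3]
loops hi 47 [425.1 371.5] [13.6 42.7] 5.1 z [ 94.9 106.3 111.7]
loops hi 58 [522.  361.1] [43.3 14. ] 83.3 z [ 94.  106.  112.4]
cap 70 [505.8
[... 996 characters left out ...]
2.5 107.7 109.2]
loops hi 112 [423.6 375. ] [ 7.9 45.3] 7.0 z [ 94.7 108.1 109.7]
loops hi 134 [519.2 364.2] [44.8  8.5] 82.2 z [ 93.4 107.2 109.4]
loops hi 45 [639.8 356.1] [10.7  7.6] 81.1 z [ 92.1 103.7 114.6]
loops hi 21 [617.9 359. ] [19.4 72.5] 29.0 z [90.3 90.6 91.2]
cap 120 [502.  221.4] [34.5 34.8] 51.6 z [61.4 67.6 71.7]
cap 60 [633.4 339.7] [ 5.8 32.5] 67.4 z [61.3 67.6 74.3]
cap 49 [607.2 380.5] [39.8  5.9] 83.7 z [60.9 67.7 73.7]
cap 24 [644.  365.1] [9.  5.4] 29.1 z [61.4 67.5 73.9]
cap 17 [641.3 392.5] [10.   3.8] 73.3 z [62.1 67.  73.4]
cap 189 [423.2 375. ] [33.8 33.6] 49.7 z [62.2 68.3 70.1]
cap 182 [518.6 365. ] [33.3 35.7] 29.8 z [61.8 68.3 72. ]
mat 0 [0. 0.] [0. 0.] 0.0
```

>>> {"op": "arm_command", "data": {"motion": [[[8.8,0,0,0,-0.18],[8.8,0,0,0,-0.18],[8.8,0,0,0,-0.18],[8.8,0,0,0,-0.18],[8.8,0,0,0,-0.18],[8.8,0,0,0,-0.18],[8.8,0,0,0,-0.18],[8.8,4,0,3.1,0],[8.8,4,0,3.1,0],[8.8,4,0,3.1,0],[8.8,4,0,3.1,0],[8.8,4,0,3.1,0],[8.8,4,0,3.1,0],[8.8,4,0,3.1,0],[8.8,4,0,3.1,0],[8.8,0,0,0,0]]], "newtons": 15}}

```text
clock: 2.2
tool_pos: [458.1, -267.6, 236.8]
tcp_rot: [-1.566, 0.001, -0.041]
ft_force: [-1.0, -0.7, -0.4]
opening: 87.6
```

```bash
cat > go.py <<'E'
import sys
from h import *
def go(x,y,z,yaw):
    "shift in tool axes (cm) and turn from the present pose to the wanted TCP pose (tool down)"
    T=toolT(); s=T[:3,:3].T@(np.array([x,y,z])-T[:3,3])/10
    yw=np.arctan2(T[1,0],T[0,0]); t=-((yaw-yw+np.pi)%(2*np.pi)-np.pi)
    c,sn=np.cos(yaw),np.sin(yaw); d=np.array([x,y,z])-T[:3,3]
    print('now',T[:3,3].round(1),round(yw,3),'| shift now-axes',s.round(2),'turn',round(t,3),'| after turn axes',(np.array([c*d[0]+sn*d[1],-d[2],-sn*d[0]+c*d[1]])/10).round(2))
if __name__=='__main__': go(*map(float,sys.argv[1:]))
E
python3 - <<'E'
from h import *; from meas import blobs,rect
im,d,m,W=snap('wrist','w1.png'); P=cloud(d,m,W); P[d==0]=np.nan
for nm,lo,hi in [('handletop',162,182),('plate',130,141)]:
    for q in blobs(P[::2,::2],lo,hi,(300,650,-450,-100)):
        if len(q)>30: print(nm,len(q),*rect(q),np.percentile(q[:,2],[5,50,95]).round(1))
from go import go
go(455,-285,143,-0.07)
E
```

```text
handletop 339 [ 454.3 -286.4] [78.6 11.3] 87.0 [170.4 172.  173.1]
plate 8005 [ 455.  -270.6] [212.6 136.2] 86.0 [135.1 136.2 137.3]
now [ 457.  -268.6  236.8] -0.042 | shift now-axes [-0.12  9.37 -1.69] turn 0.028 | after turn axes [-0.09  9.38 -1.65]
```

View pics/w1.png

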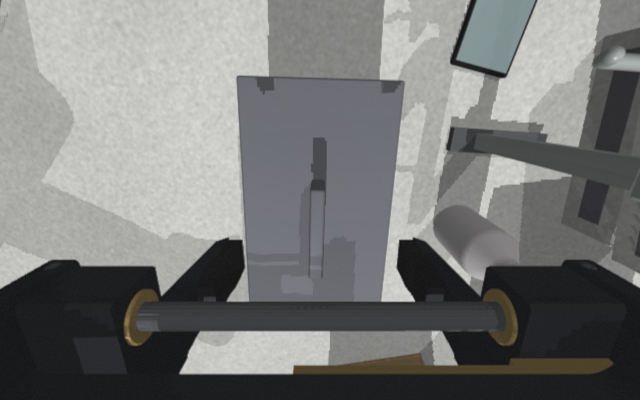

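The wrist view shows the handle at px (317,230), centred at (454,-286) with its top at z 172. The scene and side views agree. Next: descend and grip.

>>> {"op": "arm_command", "data": {"motion": [[[5,-0.15,0,-1.75,0.025],[5,0,3.0,0,0],[5,0,3.0,0,0],[5,0,2.5,0,0],[5,0,0.8,0,0],[0.5,0,0,0,0],[0.5,0,0,0,0],[0.5,0,0,0,0],[0.5,0,0,0,0],[0.5,0,0,0,0],[0.5,0,0,0,0]]], "newtons": 35}}

```text
clock: 3.62
tool_pos: [449.9, -297.6, 144.4]
tcp_rot: [-1.571, -0.003, -0.085]
ft_force: [0.1, -0.7, -1.9]
opening: 12.0
```

>>> {"op": "arm_command", "data": {"motion": [[[0.5,0,-1,0,0],[0.5,0,-2,0,0],[0.5,0,-2,0,0],[0.5,0,0,0,0]]]}}

```text
clock: 4.12
tool_pos: [449.7, -297.3, 197.1]
tcp_rot: [-1.571, -0.002, -0.084]
ft_force: [0.1, 0.6, -3.5]
opening: 11.5
```

```bash
python3 go.py 435 -5 60 -0.07; python3 -c "
from h import *
print(robot.get_obs()['ft_force'])"
```

```text
now [ 449.7 -297.3  197.1] -0.084 | shift now-axes [-3.96 13.68 29.01] turn -0.014 | after turn axes [-3.52 13.71 29.06]
[ 0.07367669  0.57977231 -3.45764005]
```

>>> {"op": "arm_command", "data": {"motion": [[[0.5,0,0,3,0],[0.5,-0.8,0,5,0],[0.5,-0.8,0,5,0],[0.5,-0.8,0,5,0],[0.5,-0.8,2,5,0],[0.5,-0.8,3,4,0],[0.5,0,4,2,0],[0.5,0,4,0,0],[0.5,0,2,0,0],[0.5,0,0,0,0]]]}}

```text
clock: 5.38
tool_pos: [430.7, 5.5, 38.4]
tcp_rot: [-1.569, 0.002, -0.084]
ft_force: [0.1, 0.3, -1.1]
opening: 11.3
```

```bash
python3 go.py 435 0 23 -0.07
```

```text
now [430.7   5.5  38.4] -0.084 | shift now-axes [ 0.48  1.53 -0.51] turn -0.014 | after turn axes [ 0.47  1.54 -0.52]
```

>>> {"op": "arm_command", "data": {"motion": [[[0.5,0,0.6,-1.5,0],[0.5,0,0.7,0,0],[0.5,0,0.15,0,0],[0.5,0,0,0,0],[3,0,0,0,0],[3,0,0,0,0],[3,0,0,0,0],[3,0,-3,0,0],[3,0,-6,0,0],[5,0,-6,0,0],[5,0,-6,0,0],[5,0,-3,0,0]]]}}

```text
clock: 6.88
tool_pos: [429.1, -10.8, 272.0]
tcp_rot: [-1.57, 0.0, -0.085]
ft_force: [-0.5, -0.5, -0.7]
opening: 50.3
```

Run:
```python
from go import go
go(560,-80,290,-1.686)
```

```text
now [429.1 -10.8 272. ] -0.085 | shift now-axes [13.63 -1.81 -5.78] turn 1.601 | after turn axes [ 5.36 -1.8  13.8 ]
```

>>> {"op": "arm_command", "data": {"motion": [[[5,0,0,0,0.18],[5,0,0,0,0.18],[5,0,0,0,0.18],[5,0,0,0,0.18],[5,0,0,0,0.18],[5,0,0,0,0.18],[5,0,0,0,0.18],[5,0,0,0,0.18],[5,1.5,-1,4,0.16],[5,2,-1,5,0],[5,1.5,0,5,0],[5,0,0,0,0]]]}}

```text
clock: 8.38
tool_pos: [565.0, -77.7, 296.1]
tcp_rot: [-1.565, 0.0, -1.737]
ft_force: [-0.3, 0.8, -0.7]
opening: 50.0
```

Run:
```python
from h import *; from meas import blobs,rect
im,d,m,W=snap('wrist','w2.png'); P=cloud(d,m,W); P[d==0]=np.nan
print(toolT()[:3,3], robot.get_obs()['tcp_rot'])
for nm,lo,hi in [('hi',218,240),('cap',188,199),('handle',38,58),('lid',8,20)]:
    for q in blobs(P[::2,::2],lo,hi,(250,800,-300,300),gap=6):
        if len(q)>12: print(nm,len(q),*rect(q),np.percentile(q[:,2],[5,50,95]).round(1))
```

```text
[564.00509021 -76.8967235  297.02963807] [-1.56427311e+00  3.99350405e-04 -1.73664661e+00]
hi 16 [695.8 122. ] [12.6  0.3] 84.1 [218.7 222.9 226.8]
hi 5882 [652.9 -60.8] [374.3  85.7] 83.7 [222.5 231.9 233.3]
hi 189 [643.8 -82.2] [43.6  7.9] 82.4 [232.9 234.2 235.4]
hi 121 [623.3 -80.9] [ 7.8 31.5] 84.1 [221.6 224.6 235.4]
hi 204 [651.5   6.4] [44.3  7.9] 86.4 [226.  234.1 235.2]
hi 121 [632.6   8. ] [ 7.2 28.6] 84.3 [220.6 224.5 235.7]
cap 17 [ 656.8 -234.3] [19.   1.5] 78.9 [188.5 193.9 198.1]
cap 87 [661.6   0.8] [22.3 10.8] 84.8 [192.4 194.2 195.3]
cap 97 [643.   -0.7] [13.6 33. ] 11.1 [192.7 194.1 195.6]
cap 31 [655.3 -74.6] [8.4 9.2] 80.4 [193.  194.2 194.8]
cap 39 [652.1 -94. ] [11.6  9.3] 80.3 [193.2 194.2 195.2]
cap 31 [631.8 -90.6] [8.4 9.8] 80.3 [192.8 193.9 195. ]
cap 34 [635.  -71.6] [10.   9.8] 80.5 [193.2 194.1 195. ]
handle 162 [506.8 211.1] [53.1 37.3] 26.0 [39.8 52.5 57.3]
handle 156 [791.1 210.2] [126.   17.2] 89.8 [39.9 50.2 57.1]
handle 25 [795.5 242. ] [56.3  0.7] 81.4 [38.8 40.2 42.8]
handle 70 [694.8  42.3] [56.4 14.9] 83.1 [42.  45.3 46.7]
handle 83 [616.9  4
[... 680 characters left out ...]
 47.6 56.9]
lid 149 [786.7 192.2] [129.9  29.7] 87.3 [11.  12.7 17.7]
lid 60 [685.8 161.2] [15.7 28.4] 84.7 [11.2 12.5 13.9]
lid 36 [713.3 145. ] [21.7 18.5] 88.2 [ 9.4 12.5 19. ]
lid 104 [ 736.5 -243.6] [30.5 18.7] 80.8 [ 9.6 12.2 13.3]
lid 137 [ 654.1 -231.3] [23.2 53.4] 83.8 [10.  12.3 16.8]
lid 38 [763.2 -16.4] [12.5 61.1] 20.5 [ 8.2 15.8 19.6]
lid 310 [677.8 -37.4] [64.2 50.5] 80.1 [ 8.6  9.8 11.2]
lid 373 [ 659.6 -119.4] [70.  69.5] 80.3 [ 8.4  9.7 11.1]
lid 32 [511.7 200.6] [45.4 12.9] 24.9 [ 9.1 13.9 19.2]
lid 48 [ 395. -254.] [86.9  1.9] 86.0 [ 8.5 13.4 18.5]
lid 2078 [ 4.305e+02 -4.000e-01] [245.4 137. ] 85.4 [12.9 14.3 15.6]
lid 19 [ 490.5 -172.9] [ 1.3 59.9] 84.4 [ 8.5 11.1 13.9]
```

View pics/w2.png

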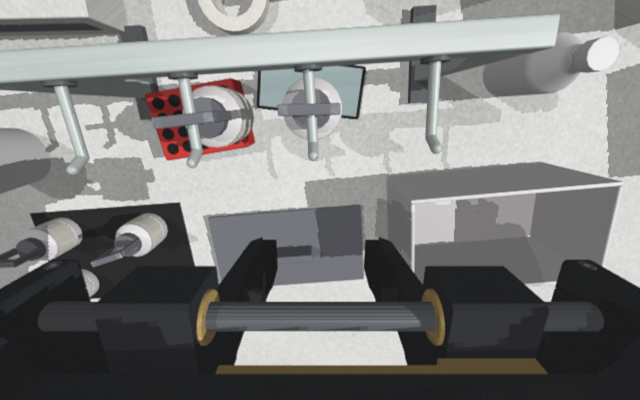

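The wrist view shows hook tips at px (75,165), (193,158), (313,155) and (434,145), with used bottles on hooks 2 and 3. The lid lies flat at (430,0), and the tub is open at right. Next I'll take the used bottle on hook 2.

```bash
python3 go.py 643.5 -82.3 270 -1.703
```

```text
now [564.  -76.9 297. ] -1.737 | shift now-axes [-0.78  2.75  7.91] turn -0.034 | after turn axes [-0.51  2.7   7.95]
```

>>> {"op": "arm_command", "data": {"motion": [[[6,-0.25,0.7,3,-0.034],[6,-0.25,1,3,0],[6,0,1,1.5,0],[6,0,0,0,0],[6,0,0,0,0]]]}}

```text
clock: 9.05
tool_pos: [637.4, -79.8, 274.0]
tcp_rot: [-1.561, -0.0, -1.699]
ft_force: [0.2, 0.6, -0.1]
opening: 59.9
```

```bash
python3 go.py 643.5 -82.3 198 -1.703
```

```text
now [637.4 -79.8 274. ] -1.699 | shift now-axes [0.16 7.6  0.57] turn 0.004 | after turn axes [0.16 7.6  0.64]
```

>>> {"op": "arm_command", "data": {"motion": [[[6,0.15,0,0.55,0],[6,0,2.5,0,0],[6,0,2.5,0,0],[6,0,1.8,0,0],[6,0,0.8,0,0],[6,0,0,0,0]]]}}

```text
clock: 9.8
tool_pos: [643.4, -82.6, 201.0]
tcp_rot: [-1.555, -0.002, -1.7]
ft_force: [-0.0, -0.9, 0.3]
opening: 60.0
```

```bash
python3 go.py 643.5 -82.3 198 -1.703
```

```text
now [643.4 -82.6 201. ] -1.7 | shift now-axes [-0.03  0.3   0.  ] turn 0.003 | after turn axes [-0.03  0.3   0.01]
```

>>> {"op": "arm_command", "data": {"motion": [[[3.8,0,0.2,0,0],[3.8,0,0,0,0],[3.8,0,0,0,0],[3.8,0,0,0,0],[3.8,0,0,0,0]]], "newtons": 15}}

```text
clock: 10.42
tool_pos: [643.9, -82.8, 200.8]
tcp_rot: [-1.552, -0.002, -1.699]
ft_force: [-0.4, 1.0, -0.7]
opening: 43.9
```

>>> {"op": "arm_command", "data": {"motion": [[[3.8,0,-1.0,0,0],[3.8,0,-0.7,0,0],[3.8,0,0,0,0]]]}}

```text
clock: 10.8
tool_pos: [643.7, -82.7, 219.6]
tcp_rot: [-1.551, -0.002, -1.699]
ft_force: [0.6, 0.5, -1.1]
opening: 43.9
```

>>> {"op": "arm_command", "data": {"motion": [[[3.8,0,-0.05,-1.5,0],[3.8,0,-0.05,-2.5,0],[3.8,0,0,-2.0,0],[3.8,0,-2,-1,0],[3.8,0,-3,0,0],[3.8,0,0,0,0]]]}}

```text
clock: 11.55
tool_pos: [570.7, -73.1, 269.7]
tcp_rot: [-1.552, -0.002, -1.7]
ft_force: [-0.0, 0.2, -1.3]
opening: 44.0
```

```bash
python3 go.py 451 -338 250 -1.64
```

```text
now [570.7 -73.1 269.7] -1.7 | shift now-axes [27.8   1.87 -8.5 ] turn -0.06 | after turn axes [ 27.25   1.97 -10.11]
```

>>> {"op": "arm_command", "data": {"motion": [[[3.8,3,0.3,-1.5,-0.06],[3.8,5,0.3,-1.9,0],[3.8,5,0.3,-1.9,0],[3.8,5,0.3,-1.9,0],[3.8,5,0.3,-1.9,0],[3.8,4,0.3,-1,0],[3.8,0,0,0,0]]]}}

```text
clock: 12.42
tool_pos: [445.2, -340.9, 238.7]
tcp_rot: [-1.562, 0.004, -1.636]
ft_force: [0.8, -0.3, -1.5]
opening: 43.9
```

```bash
python3 go.py 451 -338 100 -1.64
```

```text
now [ 445.2 -340.9  238.7] -1.636 | shift now-axes [-0.27 13.88  0.43] turn 0.004 | after turn axes [-0.33 13.87  0.56]
```

>>> {"op": "arm_command", "data": {"motion": [[[3.8,-0.3,1,0.5,0],[3.8,0,4,0.1,0],[3.8,0,4,0,0],[3.8,0,3,0,0],[3.8,0,1.5,0,0],[3.8,0,0,0,0]]]}}

```text
clock: 13.18
tool_pos: [455.8, -329.9, 95.3]
tcp_rot: [-1.564, 0.008, -1.628]
ft_force: [0.9, -0.2, -0.8]
opening: 43.4
```

```bash
python3 go.py 451 -338 81 -1.64
```

```text
now [ 455.8 -329.9   95.3] -1.628 | shift now-axes [ 0.85  1.42 -0.45] turn 0.012 | after turn axes [ 0.84  1.43 -0.43]
```

>>> {"op": "arm_command", "data": {"motion": [[[3.8,0.6,0.8,-0.3,0],[3.8,0,0.5,0,0],[3.8,0,0,0,0]]]}}

```text
clock: 13.55
tool_pos: [453.4, -336.6, 83.5]
tcp_rot: [-1.561, 0.005, -1.628]
ft_force: [-0.6, 0.1, 0.1]
opening: 43.5
```

```bash
python3 go.py 651.5 6.4 270 -1.633
```

```text
now [ 453.4 -336.6   83.5] -1.628 | shift now-axes [-35.48 -18.29  18.  ] turn 0.005 | after turn axes [-35.47 -18.65  17.64]
```

>>> {"op": "arm_command", "data": {"motion": [[[3.8,0,0.2,0,0],[6,0,0,0,0],[6,0,0,0,0],[6,0,0,0,0],[6,0,-3,0,0],[6,0,-6,0,0],[6,0,-6,0,0],[6,0,-4,0,0],[6,-5,-0.3,2,0],[6,-5,0,2.6,0],[6,-5,0,2.6,0],[6,-5,0,2.6,0],[6,-5,0,2.6,0],[6,-5,0,2.6,0],[6,-4,0,1.5,0],[6,0,0,0,0]]]}}

```text
clock: 15.55
tool_pos: [641.2, 2.4, 286.3]
tcp_rot: [-1.557, 0.003, -1.631]
ft_force: [0.1, -0.0, -0.1]
opening: 59.8
```

```bash
python3 go.py 651.5 6.4 201 -1.633
```

```text
now [641.2   2.4 286.3] -1.631 | shift now-axes [-0.44  8.54  0.89] turn 0.002 | after turn axes [-0.47  8.53  1.  ]
```

>>> {"op": "arm_command", "data": {"motion": [[[6,-0.4,1.5,0.8,0],[6,0,3,0,0],[6,0,2.5,0,0],[6,0,0.8,0,0],[6,0,0,0,0]]]}}

```text
clock: 16.18
tool_pos: [650.4, 1.4, 203.5]
tcp_rot: [-1.559, 0.002, -1.636]
ft_force: [0.9, 0.3, -0.2]
opening: 60.1
```

```bash
python3 go.py 651.5 6.4 201 -1.633
```

```text
now [650.4   1.4 203.5] -1.636 | shift now-axes [-0.51  0.25  0.07] turn -0.003 | after turn axes [-0.51  0.25  0.08]
```

>>> {"op": "arm_command", "data": {"motion": [[[6,-0.5,0.2,0,0],[3.8,0,0,0,0],[3.8,0,0,0,0],[3.8,0,0,0,0],[3.8,0,0,0,0],[3.8,0,0,0,0]]]}}

```text
clock: 16.92
tool_pos: [651.5, 6.3, 203.7]
tcp_rot: [-1.555, 0.002, -1.637]
ft_force: [-0.0, -0.4, -0.4]
opening: 43.7
```

>>> {"op": "arm_command", "data": {"motion": [[[3.8,0,-1.0,0,0],[3.8,0,-0.7,0,0],[3.8,0,0,0,0]]]}}

```text
clock: 17.3
tool_pos: [651.4, 6.2, 222.4]
tcp_rot: [-1.554, 0.002, -1.637]
ft_force: [-0.5, 0.1, -0.8]
opening: 43.9
```

>>> {"op": "arm_command", "data": {"motion": [[[3.8,0,0,-1.5,0],[3.8,0,0,-2.5,0],[3.8,0,0,-2.0,0],[3.8,0,-2,-1,0],[3.8,0,-3,0,0],[3.8,0,0,0,0]]]}}

```text
clock: 18.05
tool_pos: [578.0, 10.9, 271.7]
tcp_rot: [-1.555, 0.002, -1.637]
ft_force: [0.1, 0.7, -1.3]
opening: 44.0
```

```bash
python3 go.py 458.2 -234 240 -1.64
```

```text
now [578.   10.9 271.7] -1.637 | shift now-axes [ 25.24   2.96 -10.38] turn 0.003 | after turn axes [ 25.26   3.17 -10.26]
```

>>> {"op": "arm_command", "data": {"motion": [[[3.8,3,0.3,-1.5,0],[3.8,4.8,0.3,-2.1,0],[3.8,4.8,0.5,-2.1,0],[3.8,4.8,0.5,-2.1,0],[3.8,4.5,0.5,-1.7,0],[3.8,3.3,0.5,-0.8,0],[3.8,0,0,0,0]]]}}

```text
clock: 18.92
tool_pos: [453.3, -239.4, 232.2]
tcp_rot: [-1.565, 0.008, -1.636]
ft_force: [-0.3, 0.0, -0.8]
opening: 43.7
```

```bash
python3 go.py 458.2 -234 100 -1.64
```

```text
now [ 453.3 -239.4  232.2] -1.636 | shift now-axes [-0.47 13.23  0.38] turn 0.004 | after turn axes [-0.57 13.22  0.45]
```

>>> {"op": "arm_command", "data": {"motion": [[[3.8,0,1,0.2,0],[3.8,0,4,0.1,0],[3.8,0,4,0,0],[3.8,0,3,0,0],[3.8,0,1,0,0],[3.8,0,0,0,0]]]}}

```text
clock: 19.68
tool_pos: [459.0, -232.2, 95.0]
tcp_rot: [-1.567, 0.01, -1.629]
ft_force: [0.0, -0.3, -0.3]
opening: 43.6
```

```bash
python3 go.py 458.2 -236 84 -1.64
```

```text
now [ 459.  -232.2   95. ] -1.629 | shift now-axes [ 0.4   1.1  -0.06] turn 0.011 | after turn axes [ 0.39  1.1  -0.06]
```

>>> {"op": "arm_command", "data": {"motion": [[[3.8,0.3,0.8,0,0],[3.8,0,0.4,0,0],[6,0,0,0,0],[6,0,0,0,0],[6,0,0,0,0],[6,0,-3,0,0],[6,0,-6,0,0],[6,0,-6,0,0],[6,0,-6,0,0],[6,-5,0,0,0],[6,-5,0,0,0],[6,-5,0,0,0],[6,-5,0,0,0],[6,-5,0,0,0],[6,-5,0,0,0],[6,-5,0,0,0],[6,-5,0,0,0],[6,-5,0,0,0],[6,-5,0,0,-0.05],[6,0,0,0,0]]]}}

```text
clock: 22.18
tool_pos: [487.7, 277.4, 308.3]
tcp_rot: [-1.555, 0.005, -1.58]
ft_force: [0.5, -0.3, -0.1]
opening: 60.1
```

```bash
cat > look.py <<'E'
import sys
from h import *; from meas import blobs,rect
im,d,m,W=snap('wrist',sys.argv[1]); P=cloud(d,m,W); P[d==0]=np.nan
print(toolT()[:3,3].round(1), robot.get_obs()['tcp_rot'].round(3))
for nm,lo,hi in [('loop',96,114),('cap',64,72)]:
    for q in blobs(P[::2,::2],lo,hi,(300,590,100,460),gap=6):
        if len(q)>12: print(nm,len(q),*rect(q),np.percentile(q[:,2],[5,50,95]).round(1))
for n in ['scene','side']:
    im,d,m,W=snap(n); P=cloud(d,m,W); P[d==0]=np.nan
    for q in blobs(P,90,116,(300,590,100,420),gap=12):
        if len(q)>25: print(n,'loop',len(q),*rect(q))
    for q in blobs(P,55,125,(400,510,-390,-180),gap=9):
        if len(q)>20: print(n,'tub content',len(q),*rect(q),np.percentile(q[:,2],[5,50,95]).round(1))
E
python3 look.py w3.png
```

```text
[487.9 276.  308.4] [-1.554  0.005 -1.582]
loop 67 [502.6 219.8] [ 8.2 42.2] 9.0 [106.3 109.2 110.4]
loop 70 [423.4 373.4] [ 7.8 43.4] 7.0 [ 99.3 108.8 110. ]
loop 72 [518.8 362.1] [42.3  8.1] 82.7 [100.  108.8 110.3]
cap 67 [509.4 221.7] [17.7 29.9] 9.3 [67.5 69.5 71. ]
cap 77 [428.4 373.7] [22.8 37.3] 32.0 [66.8 69.6 71.4]
cap 14 [505.1 363.7] [21.6  4.8] 81.5 [68.5 69.  70.4]
cap 63 [527.3 362.5] [31.8 15.7] 89.6 [67.6 69.4 70.5]
scene loop 51 [503.3 217.9] [13.  44.8] 8.5
scene loop 59 [521.3 361. ] [43.6 14.4] 82.9
scene loop 48 [423.7 371.1] [13.5 43.8] 4.4
scene tub content 149 [ 460.  -233.4] [33.2 46.7] 20.2 [ 60.6  75.5 113.5]
scene tub content 45 [ 402.5 -197.1] [33.7  4.8] 90.0 [ 65.2  97.5 121.5]
scene tub content 145 [ 454.1 -335.7] [30.  44.6] 22.0 [ 60.3  79.3 114.2]
side loop 70 [503.1 221.8] [ 8.1 45. ] 9.5
side loop 113 [423.6 375.4] [ 7.9 45.5] 7.0
side loop 134 [519.4 363.4] [45.7  9.3] 82.1
side tub content 21 [ 459.9 -229.7] [43.2  8. ] 86.0 [ 98.5 110.2 112.2]
side tub content 94 [ 445.3 -332. ] [43.7 25.3] 86.0 [ 56.9  74.2 111.2]
```

View pics/w3.png

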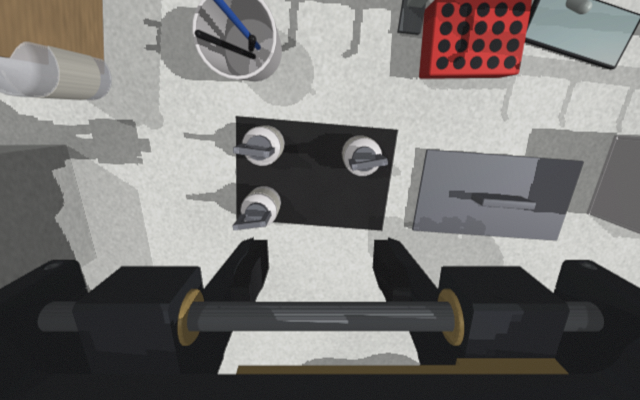

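The wrist view shows three fresh bottles on the mat at px (262,147), (363,155) and (258,208), and the scene depth shows both used bottles standing in the tub. Next is A at (503,220), for hook 4.

```bash
python3 go.py 502.8 219.7 150 -1.414
```

```text
now [488.2 274.2 308.7] -1.585 | shift now-axes [ 5.5  15.87  1.27] turn -0.171 | after turn axes [ 5.61 15.87  0.59]
```

>>> {"op": "arm_command", "data": {"motion": [[[6,0,0,0,-0.17],[6,3,2,0.3,0],[6,2.5,4,0.3,0],[6,0,5,0,0],[6,0,3.5,0,0],[6,0,1,0,0],[6,0,0,0,0]]]}}

```text
clock: 23.2
tool_pos: [508.2, 211.1, 153.6]
tcp_rot: [-1.547, 0.001, -1.423]
ft_force: [-0.2, 0.1, 0.9]
opening: 60.2
```

```bash
python3 go.py 502.8 219.7 78 -1.414
```

```text
now [508.2 211.1 153.6] -1.423 | shift now-axes [-0.92  7.55 -0.59] turn -0.009 | after turn axes [-0.93  7.56 -0.4 ]
```

>>> {"op": "arm_command", "data": {"motion": [[[6,-0.9,0.5,-0.5,-0.01],[6,0,2.5,0,0],[6,0,2.5,0,0],[6,0,1.2,0,0],[6,0,0,0,0]]]}}

```text
clock: 23.82
tool_pos: [505.2, 222.2, 90.4]
tcp_rot: [-1.536, 0.001, -1.411]
ft_force: [-0.0, 0.5, 0.7]
opening: 59.9
```

```bash
python3 go.py 502.8 219.7 78 -1.414
```

```text
now [505.2 222.2  90.4] -1.411 | shift now-axes [ 0.21  1.23 -0.32] turn 0.003 | after turn axes [ 0.21  1.24 -0.28]
```

>>> {"op": "arm_command", "data": {"motion": [[[6,0.2,0.9,-0.25,0],[6,0,0.3,0,0],[3.8,0,0,0,0],[3.8,0,0,0,0],[3.8,0,0,0,0],[3.8,0,0,0,0],[3.8,0,0,0,0]]]}}

```text
clock: 24.7
tool_pos: [504.3, 220.1, 79.8]
tcp_rot: [-1.533, 0.002, -1.41]
ft_force: [0.3, -0.6, -1.4]
opening: 43.8
```

```bash
python3 go.py 594.3 103.7 270 -1.686
```

```text
now [504.3 220.1  79.8] -1.41 | shift now-axes [ 12.9  -18.76   7.75] turn 0.276 | after turn axes [ 10.53 -19.02  10.28]
```

>>> {"op": "arm_command", "data": {"motion": [[[3.8,0,-2,0,0],[3.8,0,-5,0,0],[3.8,0,-5,0,0.14],[3.8,0,-5,0,0.136],[3.8,2.5,-2,2.3,0],[3.8,4,0,3,0],[3.8,3,0,2,0],[3.8,1,0,1,0],[3.8,0,0,0,0]]]}}

```text
clock: 25.82
tool_pos: [567.3, 101.9, 277.5]
tcp_rot: [-1.535, 0.012, -1.694]
ft_force: [-0.7, 0.2, -0.5]
opening: 43.4
```

```bash
python3 go.py 594.3 103.7 222 -1.686
```

```text
now [567.3 101.9 277.5] -1.694 | shift now-axes [-0.44  5.64  2.46] turn -0.008 | after turn axes [-0.49  5.55  2.66]
```

>>> {"op": "arm_command", "data": {"motion": [[[3.8,-0.4,2,0.5,0],[3.8,0,2.2,0.5,0],[3.8,0,1.2,0,0],[3.8,0,0,0,0]]]}}

```text
clock: 26.32
tool_pos: [578.1, 110.0, 222.9]
tcp_rot: [-1.536, 0.013, -1.689]
ft_force: [-0.3, 0.4, -0.4]
opening: 43.7
```

```bash
cat > hang.py <<'E'
import sys
from h import *; from meas import blobs,rect
from go import go
im,d,m,W=snap('wrist',sys.argv[1]); P=cloud(d,m,W); P[d==0]=np.nan
t=toolT()[:3,3]; print(t.round(1), robot.get_obs()['tcp_rot'].round(3))
b=(t[0]-60,t[0]+80,t[1]-60,t[1]+60)
for nm,lo,hi in [('loop/hooks',t[2]-4,t[2]+40)]:
    for q in blobs(P[::2,::2],lo,hi,b,gap=5):
        if len(q)>10: print(nm,len(q),*rect(q),'x',q[:,0].min().round(1),q[:,0].max().round(1),'z',np.percentile(q[:,2],[5,50,95]).round(1))
go(*map(float,sys.argv[2:]))
E
python3 hang.py w4.png 594.3 103.7 222 -1.686
```

```text
[578.4 110.  223.6] [-1.535  0.013 -1.689]
loop/hooks 261 [642.7  98.1] [ 7.9 31.1] 84.1 x 627.3 658.3 z [221.4 224.5 235.2]
loop/hooks 1469 [578.  109.9] [76.4 21.3] 83.3 x 564.7 592.2 z [226.4 249.7 260.6]
now [578.4 110.  223.6] -1.689 | shift now-axes [0.43 0.21 1.65] turn -0.003 | after turn axes [0.44 0.16 1.66]
```

View pics/w4.png

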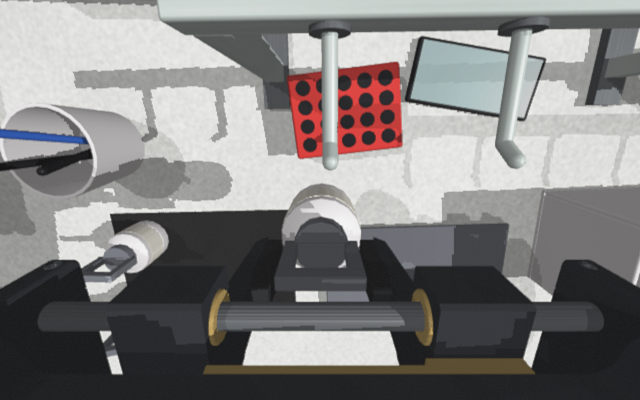

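The wrist view shows hook 4's tip at px (330,160), with the held bottle just short of it and about 5 mm off in y. I'll correct that, check, then thread.

>>> {"op": "arm_command", "data": {"motion": [[[3.8,0.45,0.15,1,0],[3.8,0,0.1,1,0],[3.8,0,0,0.5,0],[3.8,0,0,0,0]]]}}

```text
clock: 26.88
tool_pos: [605.2, 102.0, 223.8]
tcp_rot: [-1.531, 0.013, -1.689]
ft_force: [-0.0, -0.2, -1.0]
opening: 43.6
```

```bash
python3 go.py 663 96 222 -1.686
```

```text
now [605.2 102.  223.8] -1.689 | shift now-axes [-0.09  0.41  5.8 ] turn -0.003 | after turn axes [-0.07  0.18  5.82]
```

>>> {"op": "arm_command", "data": {"motion": [[[3.8,0,0.25,1.2,0],[3.8,0,0.1,1.5,0],[3.8,0,0.07,1.5,0],[3.8,0,0.05,1,0],[3.8,0,0,0,0]]]}}

```text
clock: 27.5
tool_pos: [658.0, 95.9, 221.3]
tcp_rot: [-1.532, 0.013, -1.689]
ft_force: [-0.6, 0.4, -1.0]
opening: 43.7
```

```bash
python3 go.py 663 96 204.5 -1.686
```

```text
now [658.   95.9 221.3] -1.689 | shift now-axes [-0.04  1.7   0.43] turn -0.003 | after turn axes [-0.06  1.68  0.49]
```

>>> {"op": "arm_command", "data": {"motion": [[[3.8,0,0.8,0.4,0],[3.8,0,0.7,0,0],[3.8,0,0.1,0,0],[3.8,0,0,0,0]]]}}

```text
clock: 28.0
tool_pos: [662.0, 95.8, 204.4]
tcp_rot: [-1.532, 0.013, -1.689]
ft_force: [0.5, -0.3, -0.9]
opening: 43.8
```

>>> {"op": "arm_command", "data": {"motion": [[[5.8,0,0,0,0],[5.8,0,0,0,0],[5.8,0,0,0,0],[5.8,0,-1,0,0],[5.8,0,-3,0,0],[6,0,-3,0,0],[6,0,-2,-3,0],[6,0,0,-4,0],[6,0,0,-2,0],[6,0,0,0,0]]]}}

```text
clock: 29.25
tool_pos: [567.0, 105.9, 299.4]
tcp_rot: [-1.525, 0.014, -1.689]
ft_force: [0.3, 0.2, 1.3]
opening: 60.3
```

```bash
cat > hung.py <<'E'
from h import *; from meas import blobs,rect
for n in ['wrist','scene','side']:
    im,d,m,W=snap(n); P=cloud(d,m,W); P[d==0]=np.nan
    for nm,lo,hi,bx in [('looptop',225,240,(590,665,-200,140)),('cap',189,199,(610,700,-200,150)),('fresh',90,116,(300,590,100,420))]:
        for q in blobs(P[::2,::2] if n=='wrist' else P,lo,hi,bx,gap=6 if n=='wrist' else 12):
            if len(q)>25: print(n,nm,len(q),*rect(q),np.percentile(q[:,2],[5,50,95]).round(1))
E
python3 hung.py; python3 go.py 519 362.3 170 -1.702
```

```text
wrist looptop 61 [614.1 -78.4] [ 6.6 12.6] 87.0 [225.4 232.5 236. ]
wrist looptop 180 [659.9  96.5] [42.6  6.8] 83.0 [232.8 234.2 235.2]
wrist looptop 42 [633.2  99. ] [ 7.5 11.3] 84.8 [227.3 233.2 236. ]
wrist looptop 46 [623.8  10.3] [ 7.2 11.3] 78.2 [226.9 232.8 236.2]
wrist cap 43 [652.9 107.3] [ 8.5 12.9] 83.1 [193.2 194.6 195.9]
wrist cap 46 [650.1  84. ] [15. 13.] 83.3 [193.3 194.5 197.3]
wrist fresh 92 [519.3 362.6] [45.3  8.7] 83.4 [ 92.8 108.2 110.5]
scene looptop 37 [663.1  95.9] [41.7 10.2] 78.3 [226.9 232.3 236.1]
scene cap 40 [657.5  96. ] [42.9 22.4] 77.1 [191.2 193.7 197.1]
scene fresh 60 [520.  361.2] [44.1 13.6] 77.0 [ 91.8 105.3 111.9]
scene fresh 50 [423.5 371.6] [15.8 44.6] 10.0 [ 93.8 105.7 112. ]
side looptop 50 [660.6  99.8] [42.7  8.1] 82.1 [225.9 231.2 233.6]
side cap 79 [660.1  99.3] [32.1 34.7] 30.2 [190.  193.8 197.1]
side fresh 112 [423.7 374.9] [ 7.9 45.8] 7.0 [ 94.3 108.  109.7]
side fresh 134 [519.2 364.1] [45.7  8.3] 82.0 [ 93.1 107.3 109.5]
now [568.2 105.4 298.2] -1.69 | shift now-axes [-24.74  12.8   -8.51] turn 0.012 | after turn axes [-24.82  12.82  -8.24]
```

Bottle A hangs on hook 4 (loop top 234, cap 194). Next is C.

>>> {"op": "arm_command", "data": {"motion": [[[6,-3,0,-1.5,0],[6,-5,0,-1.7,0],[6,-5,0,-1.7,0],[6,-5,0,-1.7,0],[6,-5,2,-1.6,0],[6,-1.8,4,0,0],[6,0,4,0,0],[6,0,2,0,0],[6,0,0,0,0]]]}}

```text
clock: 30.52
tool_pos: [527.3, 371.0, 169.7]
tcp_rot: [-1.529, 0.012, -1.694]
ft_force: [-0.0, -0.3, -0.3]
opening: 59.9
```

```bash
python3 go.py 519 362.3 79 -1.702
```

```text
now [527.3 371.  169.7] -1.694 | shift now-axes [ 1.08  9.02 -1.09] turn 0.008 | after turn axes [ 0.97  9.07 -0.71]
```

>>> {"op": "arm_command", "data": {"motion": [[[6,0.8,0.5,-0.9,0.008],[6,0,2.5,-0.1,0],[6,0,3,-0.1,0],[6,0,1.5,0,0],[6,0,0,0,0]]]}}

```text
clock: 31.15
tool_pos: [523.2, 365.8, 97.3]
tcp_rot: [-1.522, 0.017, -1.703]
ft_force: [-0.1, -1.3, -0.3]
opening: 59.8
```

```bash
python3 go.py 519 362.3 79 -1.702
```

```text
now [523.2 365.8  97.3] -1.703 | shift now-axes [ 0.43  1.8  -0.46] turn -0.001 | after turn axes [ 0.4   1.83 -0.37]
```

>>> {"op": "arm_command", "data": {"motion": [[[6,0.4,1,-0.45,0],[6,0,0.6,0,0],[6,0,0.2,0,0],[3.8,0,0,0,0],[3.8,0,0,0,0],[3.8,0,0,0,0],[3.8,0,0,0,0],[3.8,0,0,0,0]]]}}

```text
clock: 32.15
tool_pos: [520.1, 363.0, 80.8]
tcp_rot: [-1.519, 0.019, -1.703]
ft_force: [-1.0, -0.8, -1.2]
opening: 43.7
```

```bash
python3 go.py 565 16.5 270 -1.686
```

```text
now [520.1 363.   80.8] -1.703 | shift now-axes [ 33.38 -19.07  10.03] turn -0.017 | after turn axes [ 33.91 -18.92   8.44]
```

>>> {"op": "arm_command", "data": {"motion": [[[3.8,0,-2,0,0],[3.8,0,-5,0,0],[3.8,0,-5,0,0],[3.8,0,-5,0,-0.017],[3.8,3,-2,0.5,0],[3.8,5,0,1.2,0],[3.8,5,0,1.2,0],[3.8,5,0,1.2,0],[3.8,5,0,1.2,0],[3.8,5,0,1.2,0],[3.8,4,0,0.5,0],[3.8,0,0,0,0]]]}}

```text
clock: 33.65
tool_pos: [542.4, 24.9, 274.4]
tcp_rot: [-1.518, 0.017, -1.684]
ft_force: [-0.2, 0.1, -1.0]
opening: 43.7
```

```bash
python3 go.py 575 15.3 223 -1.686
```

```text
now [542.4  24.9 274.4] -1.684 | shift now-axes [0.67 5.3  3.07] turn 0.002 | after turn axes [0.57 5.14 3.35]
```

>>> {"op": "arm_command", "data": {"motion": [[[3.8,0.3,2,1,0],[3.8,0.3,2,1.2,0],[3.8,0,1.1,0.8,0],[3.8,0,0.1,0,0],[3.8,0,0,0,0]]]}}

```text
clock: 34.28
tool_pos: [575.3, 19.5, 224.0]
tcp_rot: [-1.516, 0.018, -1.682]
ft_force: [0.3, -0.8, -0.6]
opening: 43.9
```

```bash
python3 hang.py w5.png 605 11.8 223 -1.686
```

```text
[575.2  19.4 224.1] [-1.516  0.018 -1.682]
loop/hooks 11 [654.6  76.6] [4. 0.] 84.6 x 654.4 654.8 z [221.1 230.3 234.1]
loop/hooks 1417 [575.1  19.2] [75.9 20.9] 83.6 x 562.2 589.2 z [227.4 250.2 260.9]
loop/hooks 273 [636.6   8.3] [ 7.1 38.2] 82.5 x 617.4 655.2 z [222.3 224.1 235.2]
now [575.2  19.4 224.1] -1.682 | shift now-axes [0.43 0.27 3.03] turn 0.004 | after turn axes [0.41 0.11 3.04]
```

>>> {"op": "arm_command", "data": {"motion": [[[3.8,0.4,0.2,0.8,0],[3.8,0,0.1,0.8,0],[3.8,0,0.05,0.5,0],[3.8,0,0,0,0]]]}}

```text
clock: 34.83
tool_pos: [597.5, 12.7, 222.7]
tcp_rot: [-1.514, 0.018, -1.682]
ft_force: [0.5, 0.2, -1.1]
opening: 43.9
```

```bash
python3 go.py 651.5 6.5 222.8 -1.686
```

```text
now [597.5  12.7 222.7] -1.682 | shift now-axes [0.02 0.3  5.42] turn 0.004 | after turn axes [-0.01 -0.01  5.43]
```

>>> {"op": "arm_command", "data": {"motion": [[[3.8,0,0.07,1.2,0],[3.8,0,0.09,1.5,0],[3.8,0,0.09,1.5,0],[3.8,0,0.05,1,0],[3.8,0,0,0,0]]]}}

```text
clock: 35.45
tool_pos: [650.4, 7.0, 222.5]
tcp_rot: [-1.515, 0.018, -1.682]
ft_force: [-0.4, 0.2, -0.9]
opening: 43.5
```

```bash
python3 go.py 652 6.5 205.3 -1.686
```

```text
now [650.4   7.  222.5] -1.682 | shift now-axes [0.06 1.73 0.07] turn 0.004 | after turn axes [0.03 1.72 0.17]
```

>>> {"op": "arm_command", "data": {"motion": [[[3.8,0,0.8,0.1,0],[3.8,0,0.7,0,0],[3.8,0,0.15,0,0],[3.8,0,0,0,0],[5.8,0,0,0,0],[5.8,0,0,0,0],[5.8,0,0,0,0],[5.8,0,-1,0,0],[5.8,0,-3,0,0],[6,0,-3,0,0],[6,0,-2,-3,0],[6,0,0,-4,0],[6,0,0,-2,0],[6,0,0,0,0]]]}}

```text
clock: 37.2
tool_pos: [554.9, 16.3, 298.2]
tcp_rot: [-1.508, 0.018, -1.682]
ft_force: [0.2, -0.2, 0.7]
opening: 60.3
```

```bash
python3 hung.py; python3 go.py 423.5 373.4 270 -1.449;  python3 go.py 423.5 373.4 270 -1.686
```

```text
wrist looptop 60 [ 603.8 -167.8] [11.7  6.2] 3.8 [225.4 231.3 235.9]
wrist looptop 137 [ 660.3 -179.7] [40.2  9.4] 90.0 [226.  230.3 232.9]
wrist looptop 49 [616.6 -79.4] [ 7.  17.2] 88.4 [225.4 233.3 236.4]
wrist looptop 212 [660.   95.7] [43.6  7.8] 83.5 [227.5 233.9 235.2]
wrist looptop 51 [639.4  98.1] [ 6.7 23.4] 87.4 [225.3 232.1 236. ]
wrist looptop 40 [625.1   9. ] [ 6.  14.4] 84.6 [225.5 234.1 236.1]
wrist looptop 213 [650.    7.7] [42.6  7.6] 83.4 [227.5 233.9 235.2]
wrist cap 53 [642.9  21. ] [16.8 13. ] 83.5 [193.1 194.2 195.9]
wrist cap 49 [640.   -4.9] [15.1 12.9] 84.0 [193.4 194.4 196.5]
wrist cap 47 [672.1  90. ] [21.5  7. ] 74.2 [192.4 194.  195.2]
wrist cap 112 [651.8  88.4] [15.2 29.9] 4.5 [192.4 194.4 195.9]
scene looptop 70 [646.5  11.4] [40.5 41.6] 55.9 [225.7 232.  236.2]
scene looptop 53 [655.2 100. ] [36.4 40.2] 55.2 [225.4 231.9 235.8]
scene cap 45 [647.7   8.1] [42.1 22.6] 74.0 [190.4 194.1 197.4]
scene cap 45 [656.1  95.7] [43.1 22.6] 82.4 [190.4 194.4 197. ]
scene fresh 51 [424.8 372. ] [12.9 46.1] 9.5 [ 91.4 105.1 110.5]
side looptop 50 [660.4  99.3] [42.   8.2] 85.4 [225.7 231.7 234.4]
side looptop 46 [650.4   9.8] [44.8  8.8] 84.6 [225.8 231.4 234.2]
side cap 62 [648.8  10. ] [32.5 33.8] 38.1 [190.7 193.4 197.8]
side cap 80 [659.2  99.6] [34.2 31.8] 36.1 [190.3 193.6 197.1]
side fresh 115 [423.7 374.5] [ 7.9 45.6] 7.0 [ 93.  107.8 109.6]
now [556.   16.  297.1] -1.682 | shift now-axes [-34.     2.25 -17.3 ] turn -0.233 | after turn axes [-37.09   2.71  -8.81]
now [556.   16.  297.1] -1.682 | shift now-axes [-34.     2.25 -17.3 ] turn 0.004 | after turn axes [-33.98   2.71 -17.28]
```

>>> {"op": "arm_command", "data": {"motion": [[[6,-2,0,-1,-0.12],[6,-5,0,-1.5,-0.113],[6,-5,0,-1.5,0],[6,-5,0,-1.5,0],[6,-5,0,-1.5,0],[6,-5,0,-1.5,0],[6,-5,1.5,-1,0],[6,-4,4,-0.3,0],[6,0,4,0,0],[6,0,2.5,0,0],[6,0,0,0,0]]]}}

```text
clock: 38.72
tool_pos: [434.7, 379.8, 165.5]
tcp_rot: [-1.51, 0.003, -1.443]
ft_force: [-0.8, 0.1, -0.3]
opening: 60.1
```

```bash
python3 go.py 423.5 373.4 79 -1.449
```

```text
now [434.7 379.8 165.5] -1.443 | shift now-axes [ 0.51  8.55 -1.72] turn 0.006 | after turn axes [ 0.49  8.65 -1.19]
```

>>> {"op": "arm_command", "data": {"motion": [[[6,0.4,0.4,-1.2,0],[6,0,2.5,-0.15,0],[6,0,2.5,-0.15,0],[6,0,1.2,-0.1,0],[6,0,0,0,0]]]}}

```text
clock: 39.35
tool_pos: [427.8, 376.3, 102.6]
tcp_rot: [-1.501, 0.006, -1.445]
ft_force: [1.1, -0.4, 0.3]
opening: 59.8
```

```bash
python3 go.py 423.5 373.4 79 -1.449
```

```text
now [427.8 376.3 102.6] -1.445 | shift now-axes [ 0.25  2.32 -0.63] turn 0.004 | after turn axes [ 0.24  2.36 -0.47]
```

>>> {"op": "arm_command", "data": {"motion": [[[6,0.25,1,-0.6,0],[6,0,1,0,0],[6,0,0.4,0,0],[3.8,0,0,0,0],[3.8,0,0,0,0],[3.8,0,0,0,0],[3.8,0,0,0,0],[3.8,0,0,0,0]]]}}

```text
clock: 40.35
tool_pos: [424.7, 373.8, 78.9]
tcp_rot: [-1.498, 0.008, -1.445]
ft_force: [-0.1, 0.4, -0.5]
opening: 43.6
```

```bash
python3 go.py 555 -73 270 -1.686
```

```text
now [424.7 373.8  78.9] -1.445 | shift now-axes [ 45.82 -18.89   8.7 ] turn 0.241 | after turn axes [ 42.89 -19.11  18.08]
```

>>> {"op": "arm_command", "data": {"motion": [[[3.8,0,-2,0,0],[3.8,0,-5,0,0],[3.8,0,-5,0,0.12],[3.8,0,-5,0,0.12],[3.8,3,-2,1,0],[3.8,5,0,2,0],[3.8,5,0,2,0],[3.8,5,0,2,0],[3.8,5,0,2,0],[3.8,5,0,2,0],[3.8,5,0,2,0],[3.8,5,0,2,0],[3.8,4,0,1.5,0],[3.8,0,0,0,0]]]}}

```text
clock: 42.1
tool_pos: [525.7, -80.3, 276.0]
tcp_rot: [-1.5, 0.025, -1.69]
ft_force: [0.6, 0.3, -1.3]
opening: 44.0
```

```bash
python3 go.py 565 -74 221 -1.686
```

```text
now [525.7 -80.3 276. ] -1.69 | shift now-axes [-0.96  5.78  3.43] turn -0.004 | after turn axes [-1.08  5.5   3.84]
```

>>> {"op": "arm_command", "data": {"motion": [[[3.8,-0.5,2,1,0],[3.8,-0.2,2,1.2,0],[3.8,0,1.3,1,0],[3.8,0,0.2,0,0],[3.8,0,0,0,0]]]}}

```text
clock: 42.72
tool_pos: [562.7, -73.5, 223.2]
tcp_rot: [-1.499, 0.025, -1.689]
ft_force: [-0.0, 0.5, -1.8]
opening: 43.6
```

```bash
python3 hang.py w6.png 590 -77 221 -1.686
```

```text
[562.7 -73.6 223.3] [-1.499  0.025 -1.689]
loop/hooks 263 [625.1 -80.7] [ 7.3 35.1] 83.6 x 607.6 642.6 z [222.  224.2 235.4]
loop/hooks 1451 [562.2 -74.3] [76.5 21.2] 83.3 x 549.1 576.8 z [226.6 250.6 260.5]
now [562.7 -73.6 223.3] -1.689 | shift now-axes [0.03 0.42 2.72] turn -0.003 | after turn axes [0.03 0.23 2.75]
```

>>> {"op": "arm_command", "data": {"motion": [[[3.8,0,0.25,0.8,0],[3.8,0,0.1,0.8,0],[3.8,0,0.05,0.5,0],[3.8,0,0,0,0]]]}}

```text
clock: 43.28
tool_pos: [585.5, -76.4, 222.0]
tcp_rot: [-1.497, 0.025, -1.689]
ft_force: [0.1, 1.5, -1.2]
opening: 44.1
```

```bash
python3 go.py 642 -82.7 220.9 -1.686
```

```text
now [585.5 -76.4 222. ] -1.689 | shift now-axes [-0.04  0.53  5.66] turn -0.003 | after turn axes [-0.02  0.11  5.68]
```

>>> {"op": "arm_command", "data": {"motion": [[[3.8,0,0.18,1.2,0],[3.8,0,0.11,1.5,0],[3.8,0,0.11,1.5,0],[3.8,0,0.08,1.2,0],[3.8,0,0,0,0]]]}}

```text
clock: 43.9
tool_pos: [640.5, -82.9, 221.0]
tcp_rot: [-1.498, 0.025, -1.689]
ft_force: [-0.8, 0.1, -0.9]
opening: 43.8
```

```bash
python3 go.py 642 -82.7 203.5 -1.686
```

```text
now [640.5 -82.9 221. ] -1.689 | shift now-axes [0.   1.76 0.02] turn -0.003 | after turn axes [-0.04  1.75  0.15]
```

>>> {"op": "arm_command", "data": {"motion": [[[3.8,0,0.8,0.05,0],[3.8,0,0.7,0,0],[3.8,0,0.2,0,0],[3.8,0,0,0,0],[5.8,0,0,0,0],[5.8,0,0,0,0],[5.8,0,0,0,0],[5.8,0,-1,0,0],[5.8,0,-3,0.2,0],[6,0,-3,0.2,0],[6,0,-2,-3,0],[6,0,0,-4,0],[6,0,0,-4,0],[6,0,0,0,0]]]}}

```text
clock: 45.65
tool_pos: [526.7, -71.2, 292.8]
tcp_rot: [-1.492, 0.023, -1.689]
ft_force: [-0.4, 0.9, 0.9]
opening: 60.3
```

```bash
python3 hung.py | grep -v fresh; python3 go.py 430 -30 220 -0.08
```

```text
wrist looptop 162 [ 662.  -177.2] [ 5.9 45.4] 0.0 [225.8 230.3 232.8]
wrist looptop 53 [ 605.8 -168.7] [ 6.6 15.7] 86.4 [225.2 232.9 236.1]
wrist looptop 44 [613.2 -80. ] [ 7.2 11.5] 83.8 [226.7 233.6 236.5]
wrist looptop 224 [639.  -82.2] [43.7  7.2] 82.8 [229.2 234.  235.3]
wrist looptop 233 [659.8  95.5] [44.6  7.6] 83.9 [228.2 233.9 235.2]
wrist looptop 65 [637.2  98.4] [20.2  7.4] 5.0 [225.4 231.7 236. ]
wrist looptop 292 [636.    8.7] [43.8 35.9] 83.3 [225.9 233.8 235.4]
wrist cap 62 [633.8 -71. ] [ 9.9 16.9] 82.4 [192.7 194.6 196. ]
wrist cap 67 [630.9 -95.3] [16.2 16.8] 83.5 [193.2 194.6 196.3]
wrist cap 135 [641.2   4.6] [21.2 18.8] 62.8 [191.3 194.2 196. ]
wrist cap 195 [653.1  92.9] [37.8 18.5] 87.4 [191.3 194.4 196.1]
wrist cap 60 [672.2  90.5] [25.   6.3] 66.5 [190.4 194.1 195.3]
scene looptop 74 [637.8 -79.6] [36.5 38.6] 44.5 [225.4 231.2 237.7]
scene looptop 66 [647.1  11.1] [40.4 38.4] 54.2 [226.9 232.6 237.1]
scene looptop 36 [661.1  96.1] [42.6  8. ] 87.7 [228.3 232.6 236.5]
scene cap 52 [636.5 -83.3] [42.4 23.5] 82.5 [189.7 194.5 198.1]
scene cap 44 [655.6  95.5] [42.8 23.1] 83.6 [189.9 193.5 197.4]
scene cap 43 [646.6   6.9] [42.9 22.8] 86.7 [191.3 194.  198. ]
side looptop 48 [660.1  99.7] [41.7  7.7] 82.9 [226.3 232.1 234.2]
side looptop 39 [639.7 -79.9] [45.4  9.3] 84.6 [226.1 231.1 233.7]
side looptop 46 [650.6   9.1] [46.   8.5] 82.0 [225.6 231.2 233.9]
side cap 39 [633.  -83.4] [18.  41.1] 5.3 [189.9 192.8 197. ]
side cap 60 [649.6  10.5] [33.6 37. ] 34.4 [190.  193.2 197.7]
side cap 78 [660.2  98.4] [31.7 34.9] 31.7 [189.8 193.4 197.4]
now [528.9 -71.8 292.2] -1.689 | shift now-axes [ -2.82   6.45 -10.86] turn -1.609 | after turn axes [-10.2    7.22   3.38]
```

All three fresh bottles hang, on hooks 2, 3 and 4 (loop tops 234, caps 194). Now the lid.

>>> {"op": "arm_command", "data": {"motion": [[[5,0,0,0,-0.18],[5,0,0,0,-0.18],[5,0,0,0,-0.18],[5,0,0,0,-0.18],[5,0,0,0,-0.18],[5,0,0,0,-0.18],[5,0,0,0,-0.18],[5,0,0,0,-0.18],[5,0,0,0,-0.15],[5,-3,0,1,0],[5,-4,1,1,0],[5,-3,2,0.5,0],[5,0,0,0,0],[5,0,0,0,0]]]}}

```text
clock: 47.55
tool_pos: [445.4, -45.0, 252.9]
tcp_rot: [-1.554, -0.082, -0.045]
ft_force: [0.4, -0.3, -1.3]
opening: 50.0
```

```bash
cat > lid.py <<'E'
from h import *; from meas import blobs,rect
import sys
im,d,m,W=snap('wrist',sys.argv[1]); P=cloud(d,m,W); P[d==0]=np.nan
print(toolT()[:3,3].round(1), robot.get_obs()['tcp_rot'].round(3), toolT()[:3,1].round(3))
z=float(sys.argv[2]); b=list(map(float,sys.argv[3:7]))
for nm,lo,hi in [('handle',z+40,z+58),('plate',z+8,z+20)]:
    for q in blobs(P[::2,::2],lo,hi,b,gap=6):
        if len(q)>60: print(nm,len(q),*rect(q),np.percentile(q[:,2],[5,50,95]).round(1))
E
python3 lid.py w7.png 0 330 530 -140 140; python3 go.py 430.5 -0.4 150 -0.08
```

```text
[445.3 -44.9 252.7] [-1.553 -0.082 -0.045] [ 0.083  0.014 -0.996]
handle 162 [432.4  -1.1] [78.5  9.8] 85.6 [48.7 50.1 51.7]
plate 4755 [4.314e+02 2.000e-01] [243.8 135.9] 85.2 [13.  14.3 15.6]
now [445.3 -44.9 252.7] -0.045 | shift now-axes [-2.52 10.17  4.2 ] turn 0.035 | after turn axes [-1.83 10.27  4.32]
```

```bash
python3 go.py 433 -3 90 -0.082
```

```text
now [445.3 -44.9 252.7] -0.045 | shift now-axes [-2.75 16.17  3.85] turn 0.037 | after turn axes [-1.57 16.27  4.08]
```

>>> {"op": "arm_command", "data": {"motion": [[[5,-1,1,2,0.037],[5,-1,4,2,0],[5,-0.6,5,0,0],[5,0,4,0,0],[5,0,2,0,0],[5,0,0,0,0]]]}}

```text
clock: 48.35
tool_pos: [444.2, -2.4, 90.5]
tcp_rot: [-1.552, -0.09, -0.084]
ft_force: [-0.1, 0.3, 0.1]
opening: 49.9
```

```bash
python3 go.py 433 -1 23 -0.082; python3 -c "
from h import *
print(toolT()[:3,1])"
```

```text
now [444.2  -2.4  90.5] -0.084 | shift now-axes [-1.73  6.62 -0.08] turn -0.002 | after turn axes [-1.12  6.75  0.04]
[ 0.09125355  0.01099    -0.99576705]
```

>>> {"op": "arm_command", "data": {"motion": [[[5,-1.2,0.5,0,0],[5,-0.2,2.5,0,0],[5,-0.2,2.2,0,0],[5,0,0.8,0,0],[5,0,0,0,0]]]}}

```text
clock: 48.98
tool_pos: [435.6, -1.3, 31.6]
tcp_rot: [-1.554, -0.098, -0.084]
ft_force: [-0.2, 0.1, 0.4]
opening: 49.8
```

```bash
python3 go.py 433 -1 23 -0.082
```

```text
now [435.6  -1.3  31.6] -0.084 | shift now-axes [-0.35  0.83 -0.01] turn -0.002 | after turn axes [-0.27  0.86  0.01]
```

>>> {"op": "arm_command", "data": {"motion": [[[5,-0.3,0.6,0,0],[5,0,0.1,0,0],[0.5,0,0,0,0],[0.5,0,0,0,0],[0.5,0,0,0,0],[0.5,0,0,0,0],[0.5,0,0,0,0],[0.5,0,0,0,0]]], "newtons": 14}}

```text
clock: 49.98
tool_pos: [434.1, -1.2, 25.9]
tcp_rot: [-1.555, -0.101, -0.083]
ft_force: [0.1, 0.4, 2.1]
opening: 13.1
```

>>> {"op": "arm_command", "data": {"motion": [[[0.5,0,-1,0,0],[0.5,0,-3,0,0],[0.5,0,-5,0,0],[0.5,0,-5,0,0],[0.5,0,-3,0,0],[0.5,0,0,0,0]]]}}

```text
clock: 50.72
tool_pos: [414.9, -2.3, 201.7]
tcp_rot: [-1.555, -0.101, -0.084]
ft_force: [0.3, 0.6, -3.0]
opening: 11.9
```

Run:
```python
from h import *; from meas import *
from go import go
go(455,-285,200,-0.075)
t=toolT()[:3,3]
for n in ['scene','side','wrist']:
    im,d,m,W=snap(n,'l_%s.png'%n); P=cloud(d,m,W); P[d==0]=np.nan
    for q in blobs(P[::2,::2] if n=='wrist' else P,t[2]-25,t[2]+10,(t[0]-90,t[0]+90,t[1]-140,t[1]+140),gap=8):
        if len(q)>200:
            A=np.c_[q[:,:2]-q[:,:2].mean(0),np.ones(len(q))]
            for _ in range(4):
                c=np.linalg.lstsq(A,q[:,2],rcond=None)[0]; k=abs(A@c-q[:,2])<4; A,q=A[k],q[k]
            print(n,len(q),*rect(q),'slopes',c.round(3))
```

```text
now [414.9  -2.3 201.7] -0.084 | shift now-axes [  6.32   0.37 -27.84] turn -0.009 | after turn axes [  6.12   0.17 -27.89]
scene 1613 [417.2  -2.8] [245.5 141.5] 85.6 slopes [ 9.6000e-02 -9.0000e-03  1.9146e+02]
side 2175 [415.9   0.9] [248.1 135.4] 85.3 slopes [ 9.50000e-02 -9.00000e-03  1.88084e+02]
wrist 14457 [419.7  52.6] [136.4 135.2] 85.3 slopes [ 9.30000e-02 -8.00000e-03  1.88333e+02]
wrist 508 [409.  -80.2] [29.3 49.3] 84.1 slopes [ 9.20000e-02 -3.00000e-03  1.88246e+02]
```

Run:
```python
from h import *; from meas import *
for n in ['scene','side']:
    im,d,m,W=snap(n); P=cloud(d,m,W); P[d==0]=np.nan
    for lo,hi in [(122,136),(127,134)]:
        for q in blobs(P,lo,hi,(350,550,-450,-130),gap=15):
            if len(q)>40: print(n,len(q),*rect(q),q.min(0).round(1),q.max(0).round(1))
```

```text
scene 444 [ 453.4 -291.3] [239.5 138.9] 85.8 [ 377.4 -413.9  122. ] [ 530.2 -168.6  135.7]
scene 265 [ 454.3 -291.5] [239.6 135.3] 86.1 [ 381.3 -413.2  127. ] [ 527.9 -168.6  133.8]
side 66 [ 517.3 -247.2] [ 28.7 158. ] 5.4 [ 495.6 -327.2  122.2] [ 524.8 -169.3  131.2]
```

>>> {"op": "arm_command", "data": {"motion": [[[0.5,0,0,-3,-0.009],[0.5,0.6,0,-5,0],[0.5,0.6,0,-5,0],[0.5,0.6,0,-5,0],[0.5,0.6,0,-5,0],[0.5,0.6,0,-3.5,0],[0.5,0,0,-1,0],[0.5,0,0,0,0]]]}}

```text
clock: 51.98
tool_pos: [421.5, -284.7, 186.4]
tcp_rot: [-1.544, -0.081, -0.074]
ft_force: [0.2, 0.7, -2.5]
opening: 12.0
```

```bash
python3 go.py 452 -291 180 -0.075
```

```text
now [ 421.5 -284.7  186.4] -0.074 | shift now-axes [ 3.02  0.88 -0.42] turn 0.001 | after turn axes [ 3.08  0.64 -0.4 ]
```

>>> {"op": "arm_command", "data": {"motion": [[[0.5,1.5,0,-0.4,0],[0.5,1.5,0,0,0],[0.5,0,0,0,0]]]}}

```text
clock: 52.35
tool_pos: [451.6, -286.8, 187.9]
tcp_rot: [-1.541, -0.079, -0.071]
ft_force: [-0.8, 0.2, -2.0]
opening: 11.9
```

Run:
```python
from h import *; from meas import *
from go import go
go(452,-291,165,-0.075)
t=toolT()[:3,3]
for n in ['scene','side']:
    im,d,m,W=snap(n); P=cloud(d,m,W); P[d==0]=np.nan
    for q in blobs(P,t[2]-25,t[2]+0,(t[0]-90,t[0]+90,t[1]-140,t[1]+140),gap=8):
        if len(q)>200: print(n,len(q),*rect(q),q.min(0).round(1),q.max(0).round(1))
```

```text
now [ 451.6 -286.8  187.9] -0.071 | shift now-axes [-0.11  2.27 -0.48] turn 0.004 | after turn axes [ 0.07  2.29 -0.41]
scene 1809 [ 451.8 -286.6] [246.5 143. ] 86.3 [ 377.3 -412.4  165.1] [ 529.3 -160.2  187.7]
side 1096 [ 451.9 -282.9] [249.  134.6] 85.9 [ 378.3 -408.5  166.4] [ 527.1 -155.8  187.1]
```

>>> {"op": "arm_command", "data": {"motion": [[[0.5,0.1,0.5,-0.45,0],[0.5,0,1,0,0],[0.5,0,0.7,0,0],[0.5,0,0,0,0]]]}}

```text
clock: 52.95
tool_pos: [452.4, -290.7, 163.9]
tcp_rot: [-1.54, -0.078, -0.072]
ft_force: [-0.6, 0.6, -1.7]
opening: 11.9
```

```bash
python3 go.py 454 -291.5 155 -0.075
```

```text
now [ 452.4 -290.7  163.9] -0.072 | shift now-axes [ 0.09  0.89 -0.1 ] turn 0.003 | after turn axes [ 0.16  0.89 -0.07]
```

>>> {"op": "arm_command", "data": {"motion": [[[0.5,0.1,0.5,-0.05,0],[0.5,0,0.4,0,0],[0.5,0,0.2,0,0],[0.5,0,0,0,0]]]}}

```text
clock: 53.45
tool_pos: [454.5, -291.2, 152.6]
tcp_rot: [-1.541, -0.078, -0.072]
ft_force: [-0.4, -0.2, -1.0]
opening: 11.6
```

```bash
python3 go.py 454 -291.5 150 -0.075
```

```text
now [ 454.5 -291.2  152.6] -0.072 | shift now-axes [-0.07  0.25 -0.04] turn 0.003 | after turn axes [-0.05  0.26 -0.03]
```

>>> {"op": "arm_command", "data": {"motion": [[[0.5,0,0.2,0,0],[0.5,0,0.1,0,0],[3,0,0,0,0],[3,0,0,0,0],[3,0,0,0,0],[3,0,-2,-0.1,0],[3,0,-4,0,0],[3,0,-5,0,0],[3,0,0,5,0],[3,0,0,5,0],[3,0,0,5,0],[3,0,0,0,0]]]}}

```text
clock: 54.95
tool_pos: [456.2, -141.9, 268.0]
tcp_rot: [-1.541, -0.08, -0.074]
ft_force: [-0.2, -1.0, -0.6]
opening: 29.7
```

```bash
python3 lid.py w8.png 122 360 550 -420 -150; python3 hung.py | grep -v fresh | grep -v wrist
python3 - <<'E'
from h import *; from meas import *
for n in ['scene','side']:
    im,d,m,W=snap(n,n+'9.png'); P=cloud(d,m,W); P[d==0]=np.nan
    for q in blobs(P,124,146,(350,550,-450,-130),gap=10):
        if len(q)>100:
            A=np.c_[q[:,:2]-q[:,:2].mean(0),np.ones(len(q))]; c=np.linalg.lstsq(A,q[:,2],rcond=None)[0]
            print(n,len(q),*rect(q),c.round(3))
E
```

```text
[ 456.2 -143.3  267.8] [-1.542 -0.08  -0.075] [ 0.082  0.023 -0.996]
handle 98 [ 454.7 -300.7] [43.4 10.9] 85.6 [170.5 172.  173.1]
plate 1606 [ 460.  -218.2] [102.5 135.4] 84.4 [135.  136.2 137.3]
plate 432 [ 416.9 -330.1] [50.3 63.4] 82.4 [135.2 136.2 137.2]
plate 388 [ 491.3 -340.8] [50.7 58.6] 82.5 [135.3 136.2 137.2]
scene looptop 66 [639.  -83.1] [37.1 34.5] 39.7 [225.6 232.1 236.1]
scene looptop 54 [654.2   7.5] [16.4 42.2] 4.7 [225.9 231.9 236.4]
scene cap 52 [635.9 -83.2] [42.6 24.4] 80.9 [190.3 194.4 196.6]
scene cap 45 [646.8   6.3] [39.8 21.3] 79.1 [191.3 194.2 198.3]
side looptop 41 [639.1 -81.5] [45.   8.6] 81.3 [225.4 231.3 233.8]
side looptop 43 [649.9   9.6] [42.2  9.2] 78.1 [226.  231.7 234.2]
side cap 66 [675.2 101.1] [35.9 30.9] 78.6 [190.1 192.7 197.2]
side cap 63 [649.5   9.8] [33.8 32.4] 37.0 [189.8 193.  198. ]
side cap 39 [632.8 -81.4] [17.5 43.9] 6.6 [189.1 193.3 196.4]
scene 2207 [ 455.7 -291.3] [246.1 142.8] 86.0 [-3.00000e-03  1.00000e-03  1.35925e+02]
side 1267 [ 454.9 -287.7] [251.1 135.4] 85.6 [-1.00000e-03 -7.00000e-03  1.34592e+02]
```

View pics/side9.png

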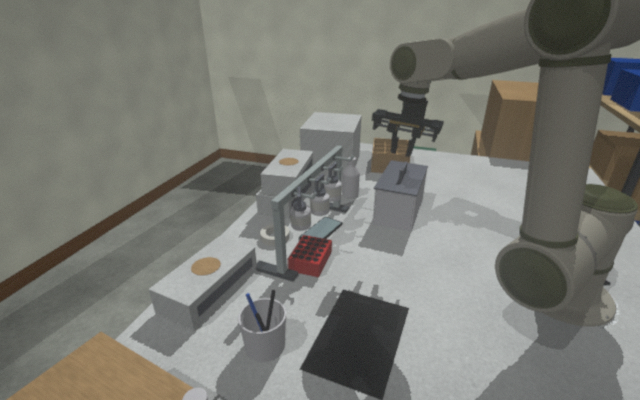

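The side view shows the lid flat on the tub at px (400,185), an empty mat and three bottles on the rail. The bottle on hook 4 has shifted about 15 mm along its rod, probably the announced knock, so I'll check that it is hanging and at rest.

Run:
```python
from h import *; from meas import *
for k in range(2):
  for n in ['scene','side']:
    im,d,m,W=snap(n,n+'10.png'); P=cloud(d,m,W); P[d==0]=np.nan
    for nm,lo,hi in [('cap',188,200),('loop',228,238),('body',120,186)]:
        for q in blobs(P,lo,hi,(615,705,60,140),gap=10,minn=12): print(n,nm,len(q),*rect(q),np.percentile(q[:,2],[2,50,98]).round(1))
im=cv2.imread('pics/side10.png')[160:280,230:400]; cv2.imwrite('pics/crop.png',cv2.resize(im,None,fx=4,fy=4,interpolation=2))
```

```text
scene loop 79 [700.3  98.3] [76.5 14.4] 83.4 [228.5 231.  235.3]
scene loop 40 [674.1  99.4] [10.  39.7] 19.2 [228.6 231.5 236. ]
scene body 152 [690.1  85.9] [53.2 24.6] 73.6 [130.8 156.8 179.4]
side cap 79 [672.7  98.9] [32.7 35. ] 61.9 [188.4 192.3 198.2]
side loop 119 [694.1  97.7] [43.5 74. ] 17.1 [228.2 231.3 234.4]
side body 441 [667.3 104.6] [54.1 37.1] 30.4 [127.  160.2 183. ]
scene loop 117 [685.5  98.2] [38.4 76.9] 1.2 [229.1 232.  236.5]
scene body 144 [687.8  87.7] [54.1 24.6] 66.2 [127.7 154.1 178.7]
side cap 76 [672.2 103.4] [30.5 40.4] 20.2 [188.5 192.6 198.6]
side loop 116 [684.5 100.5] [40.8 78.5] 0.5 [228.4 231.4 234.1]
side body 447 [669.7 107.4] [53.9 40.8] 21.7 [127.9 160.4 183.3]
```

View pics/crop.png

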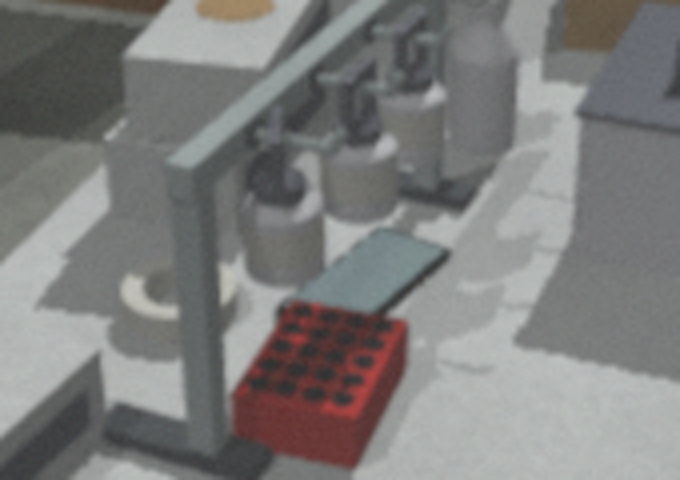

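The crop shows the hook-4 bottle at px (285,230) still hanging close to the bar, with its loop turned on the rod. I'll let it settle and measure again.

>>> {"op": "arm_command", "data": {"motion": [[[3,0,-1,0,0],[3,0,0,0,0],[3,0,0,0,0],[3,0,0,0,0],[3,0,0,0,0],[3,0,0,0,0],[3,0,0,0,0],[3,0,0,0,0],[3,0,0,0,0],[3,0,0,0,0],[3,0,0,0,0],[3,0,0,0,0],[3,0,0,0,0],[3,0,0,0,0],[3,0,0,0,0],[3,0,0,0,0],[3,0,0,0,0],[3,0,0,0,0],[3,0,0,0,0],[3,0,0,0,0]]]}}

```text
clock: 57.95
tool_pos: [455.2, -145.2, 278.0]
tcp_rot: [-1.541, -0.079, -0.079]
ft_force: [0.1, 0.6, -0.3]
opening: 30.7
```

Run:
```python
from h import *; from meas import *
print(robot.get_obs()['tool_pos'].round(1))
for k in range(3):
  for n in ['side','scene']:
    im,d,m,W=snap(n,n+'11.png'); P=cloud(d,m,W); P[d==0]=np.nan
    for nm,lo,hi in [('cap',188,200),('lowbody',128,150),('highbody',155,176),('loop',228,238)]:
        for q in blobs(P,lo,hi,(615,705 if nm!='loop' else 676,60,140),gap=10,minn=12): print(n,nm,len(q),*rect(q),np.percentile(q[:,2],[2,50,98]).round(1))
im=cv2.imread('pics/side11.png')[160:280,230:400]; cv2.imwrite('pics/crop2.png',cv2.resize(im,None,fx=4,fy=4,interpolation=2))
```

```text
[ 455.2 -145.2  278. ]
side cap 74 [671.9 103.8] [30.6 36.2] 21.6 [188.4 192.4 198. ]
side lowbody 139 [669.9 111.6] [53.3 27. ] 13.1 [128.5 138.5 149.2]
side highbody 172 [673.  107.3] [53.8 37.2] 0.0 [155.5 167.2 175.7]
side loop 26 [672.1 104.9] [ 6.8 39.9] 15.6 [228.4 231.8 233.9]
scene lowbody 55 [689.2  88.9] [53.2 23. ] 71.2 [130.1 139.  149.1]
scene highbody 67 [693.   90.6] [49.6 19.5] 77.8 [155.6 166.3 175.7]
scene loop 26 [671.9 104.5] [ 9.3 34.4] 17.8 [228.4 231.5 235.6]
side cap 72 [674.1 102. ] [37.3 31.9] 78.7 [188.5 192.5 197.3]
side lowbody 138 [669.6 111.9] [53.  28.8] 14.5 [129.1 139.  149.7]
side highbody 172 [671.3 109.9] [54.4 34.2] 9.8 [155.5 167.1 175.8]
side loop 24 [671.3 105. ] [ 6.3 37.4] 14.1 [229.  231.9 233.8]
scene lowbody 59 [688.   86.8] [52.6 24.5] 65.4 [130.4 139.6 149.1]
scene highbody 58 [693.1  89.9] [49.6 19.8] 74.3 [155.7 167.5 175. ]
scene loop 24 [672.5 100.6] [ 7.6 38.5] 11.8 [228.7 233.1 235.8]
side cap 74 [671.6 105.1] [30.5 36.3] 20.3 [188.6 192.8 199.2]
side lowbody 140 [667.9 111.4] [52.1 24.5] 21.2 [128.7 138.7 149.8]
side highbody 175 [669.2 110.3] [54.1 30.2] 20.0 [155.7 167.  175.7]
side loop 24 [672.1 105.5] [ 6.5 41.6] 16.2 [228.7 231.5 233.7]
scene lowbody 57 [690.4  89. ] [53.2 23.1] 73.3 [129.1 141.1 149.4]
scene highbody 58 [693.4  90.4] [49.4 16. ] 77.4 [155.8 165.7 174.8]
scene loop 27 [672.  105.6] [ 9.8 30.7] 15.0 [228.7 231.8 235.9]
```

View pics/crop2.png

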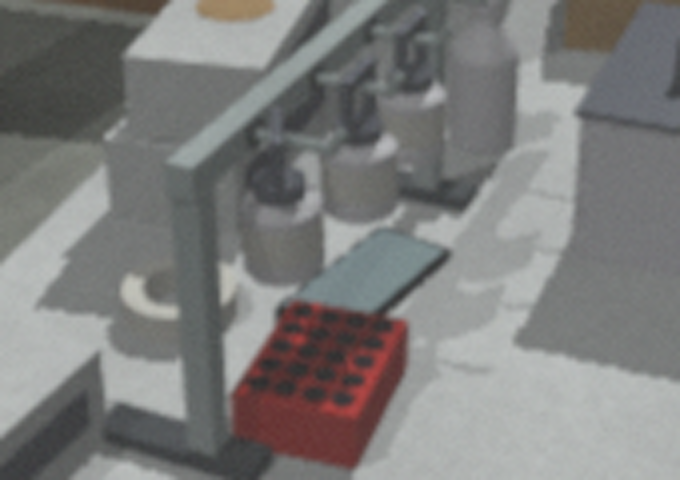

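The hook-4 bottle is at rest, upright and at the right height, about 13 mm from its hook point. The lid is flat and centred, so I'll hand in.

```bash
python3 -c "
from station import robot
print(robot.finish_job())"
```

```text
the job is handed in; nothing more can be done
None
```

The changeover is done and handed in at about 58 s of the 210 s allowed; the hand-in reports no verdict. I laid the lid aside, put the two used bottles from hooks 2 and 3 in the tub, and hung the three fresh bottles on hooks 2, 3 and 4. The lid then went back on the tub, and the bystanders were not touched.

**Last checks:**
- **Lid:** flat, plate top at 136.2 mm (136 expected) and about 1.5 mm from the tub centre in the scene view. The side view put it about 4 mm different in y, which is calibration-sized and within the 12 mm limit.
- **Fresh bottles:** loop tops about 234 mm and caps about 194 mm, which match a bottle hanging on its hook.
- **Used bottles:** measured standing upright in the tub before the lid went back on. I could not check them again after that.

**What disagreed:**
- **Hook-4 bottle:** it moved about 12–15 mm along its rod and its loop turned slightly while the arm was away, probably the announced knock. After 3 s it was at rest, upright and hanging, about 13 mm from its hook point (limit 34 mm).
- **Tool tilt:** the tool drifted up to about 5° off vertical during the run, so the lid went on slightly tilted and levelled itself when released.

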